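# Put the flat wagons away in the hidden drawer of the stock stand

## Robot

A 7-joint arm with a two-finger parallel gripper is mounted at the origin on the work surface. World frame = base frame: x ahead of the robot, y to its left, z up, the work surface at z = 0. Lengths are in m, angles in rad, forces in N, time in s.
With the tool pointing down it reaches from about 0.425 to 0.875 m from the base axis. Payload 4.7 kg.
Tool frame: the origin (TCP) lies at the very end of the fingers, on their centre line; the grasp point (between the pads) lies 19 mm behind it; z points along the fingers, y is the line along which they close (so a half turn about z gives the same grasp; the last joint's range is limited). The gripper opens to 87 mm and grips with 3 to 60 N. Pads are 19 mm wide; open, the fingers measure 117 mm over their backs; the gripper's body (75 mm by 190 mm) begins 51 mm behind the grasp point.
Start: joints at [-1.278, 0.321, -0.07, 1.45, 0.023, 1.371, -0.057], TCP at [0.179, 0.625, 0.223] pointing down, gripper open.
Joint ranges: [-2.86, 2.86], [-0.3, 2.09], [-1.38, 1.24], [0.06, 2.45], [-1.56, 4.7], [0.09, 2.05], [-2.69, 2.69]. Speed limits (rad/s): [2.57, 2.57, 3.14, 3.14, 3.14, 3.14, 3.14].

## Interface

Orientations are given as a rotation vector (axis times angle).
In Python, from bench import ctrl, get_image, job gives the robot as it stands.
- The arm moves only by the shell command python3 -m crank 'ROWS' [FORCE]. ROWS is JSON, a list that holds one entry, the list of rows, each a list of 5 numbers: the shift along the tool's x, y, z in mm, then the turn about the tool's z in rad, then the closure, from -1 (fully open) to 1 (shut), so that 0 is half open. A call has 1 to 10 rows; each row shifts and turns the commanded pose from where the row before left it, along the tool's axes as they then stand; what a row does not reach is not made up. A row lasts 1/12 s, in which the tool goes at most 41.7 mm and 7.16 degrees, less where a joint would pass 70% of its speed; a pose out of reach is approached as far as the arm can. A call with a gripper value outside its range is refused whole. The fingers move at their own pace and stop on an object; FORCE is the grip in N (left out, the last holds). Time passes only in rows, so rows that do not move let the fingers close. It gives the time, the measured TCP pose, the force, the opening and the grip force at its end, in the units of the state.
- ctrl.get_state(): the state, without advancing time (a new reading comes with each control period).
- get_image(name): name is "side" or "top"; returns a dict with "pixels" (420x560x3 uint8, red, green, blue), "fx", "fy", "cx", "cy" (pixels), "T" (4x4, takes a point from camera to world coordinates). Camera axes: x right, y down, z forward; pixel columns grow to the right and rows downward; lengths in m; the calibration is good to about 2 mm. A picture is of the moment at which its call begins. There is no depth.
- job.close_job(): hands the job in; it is judged then, once.
The state is a dict: "time": time; "joint_positions": joint angles; "qd": joint speeds; "joint_torque": joint torques, N m; "position": TCP position; "tool_rot": TCP orientation; "ft_force": force on the tool from outside, world axes, zero at the start; "torque": the same for the moment, N m; "grip_width": opening from 0.0 (shut) to 1.0 (fully open); "grip_force": force on a finger pad.
Only numpy, scipy, OpenCV 4.12 (cv2) and the standard library are available. Lean on these libraries where they do the work, as an engineer would, in place of code of your own. Each camera call takes 0.05 s, during which the arm holds its last target. There are 200 camera calls.

## Task

The plinth of the slotted stock stand hides a drawer with no handle: press the brass push button on the stand's deck so that the drawer springs out, and pull it fully open. Stand all the rust-brown flat wagons that are on the shelf in it on their wheels, sorted by length: the long ones in the dark-green row next to the front panel, the short ones in the cream row behind it. Then push the drawer shut until it latches flush, leaving the other stock and the things on the shelf undisturbed.

Things in the scene. Friction and masses are not known exactly. Their poses are not given: they have to be found in the camera images.
- stand: Fixed varnished-maple stock stand, 180 mm deep (x), 344 mm wide (y), deck top 62 mm high; origin: middle of its lower front edge, x axis pointing back into the stand (away from the drawer front), y to the left, z up. The front 78 mm of the deck holds only the button; behind it 12 mm ridges form slots along y with other stock in them, up to 112 mm above the shelf.
- latch (a joint): Push button of the latch, 0 = up, 0.008 m = fully pressed. It takes about 2 N to start and 4 N when fully down; the drawer is released from about 0.005 m on. It springs back up.
- latch_top (a point): Centre of the top face of the brass push button, 28 mm in diameter, at the right-hand end (-y) of the stand's front deck strip. It stands 10 mm proud of the deck and is pressed straight down; only 2 mm stay proud when fully pressed.
- drawer (a joint): Drawer travel: 0 = shut and latched flush, 0.155 m = fully open (stop); slides along the stand's -x. Once released, a spring pushes it out about 50 mm; then it must be pulled (1 to 3 N) and stays where left. Shutting takes 2 to 5 N over the last 45 mm and up to 12 N in the last 17 mm, where the latch snaps. Hard stop 2 mm past the latched position.
- front_edge (a point): Middle of the top edge of the drawer's plain front panel, at half its thickness. The panel is 12 mm thick (x), 344 mm wide, from 4 mm to 60 mm above the shelf; it moves with the drawer and covers the whole front of the stand. Once the drawer is out, the panel can be hooked from behind or pinched from above.
- long_row (a point): Centre of the floor of the row for long wagons (dark-green liner), in the drawer and moving with it; axes as the stand's. A channel along y, 276 mm long, 42 mm wide (x), floor 14 mm above the shelf, bars beside it 9 mm higher than the floor. It lies 45 mm behind the panel's inner face; holds three long wagons end to end, length along y.
- short_row (a point): Centre of the floor of the row for short wagons (cream liner), same size and floor height, 58 mm behind the long row; with the drawer fully open it is 52 mm in front of the stand's front face. It holds three short wagons end to end, their length along y.
- long1: Long rust-brown brass low-sided flat wagon, standing on its wheels: 84 mm long over the buffers, 30 mm wide, 26 mm high, about 80 g, wheels do not turn. Origin: centre of its underside; x axis along its length, z up. Grip it across its 30 mm width. May be absent (None).
- long2: Long rust-brown brass low-sided flat wagon, standing on its wheels: 84 mm long over the buffers, 30 mm wide, 26 mm high, about 80 g, wheels do not turn. Origin: centre of its underside; x axis along its length, z up. Grip it across its 30 mm width. May be absent (None).
- long3: Long rust-brown brass low-sided flat wagon, standing on its wheels: 84 mm long over the buffers, 30 mm wide, 26 mm high, about 80 g, wheels do not turn. Origin: centre of its underside; x axis along its length, z up. Grip it across its 30 mm width. May be absent (None).
- short1: Short rust-brown brass low-sided flat wagon, standing on its wheels: 58 mm long over the buffers, 30 mm wide, 26 mm high, about 80 g, wheels do not turn. Origin: centre of its underside; x axis along its length, z up. Grip it across its 30 mm width. May be absent (None).
- short2: Short rust-brown brass low-sided flat wagon, standing on its wheels: 58 mm long over the buffers, 30 mm wide, 26 mm high, about 80 g, wheels do not turn. Origin: centre of its underside; x axis along its length, z up. Grip it across its 30 mm width. May be absent (None).
- short3: Short rust-brown brass low-sided flat wagon, standing on its wheels: 58 mm long over the buffers, 30 mm wide, 26 mm high, about 80 g, wheels do not turn. Origin: centre of its underside; x axis along its length, z up. Grip it across its 30 mm width. May be absent (None).
- tender: Black tender, 32 x 86 x 42 mm, loose in the front slot of the stand; origin under its centre. Not part of the job; leave it where it stands.
- grey_hopper: Grey hopper wagon, 32 x 74 x 38 mm, loose in the front slot of the stand; origin under its centre. Not part of the job; leave it where it stands.
- guards_van: Teal guards van, 32 x 98 x 50 mm, loose in the rear slot of the stand; origin under its centre. Not part of the job; leave it where it stands.
- tunnel_portal: Cork tunnel portal, 30 x 162 x 123 mm, upright and loose on the shelf to the left; origin under its centre. Not part of the job; leave it where it stands.
- tweezers_block: Steel block 45 x 60 x 30 mm with tweezers standing in it, 95 mm high in all, loose; origin under its centre. Not part of the job; leave it where it stands.
- paint_pot: Small paint jar, 42 mm in diameter, 50 mm high, loose; origin under its centre. Not part of the job; leave it where it stands.
- screwdriver: Small screwdriver, 160 mm long, lying on the shelf to the left; origin under its middle. Not part of the job; leave it where it stands.
There are look-alikes about, which are no part of the job. What is shaped like the long2 but orange is not meant.

How it is judged:
On the way, in this order (a step that is already met when the one before it is completed fails the run):
1. the push button is pressed down (5 mm or more) to release the drawer (value of joint latch above 0.005 m).
2. the drawer is pulled fully open (over 140 mm) (value of joint drawer above 0.14 m), for 0.2 s.
3. every wagon present stands released in the row of its length (x of long1 in the frame of long_row between -0.012 and 0.012 m and y of long1 in the frame of long_row between -0.105 and 0.105 m and z of long1 in the frame of long_row between -0.006 and 0.006 m and angle between each of long1, long2, long3, short1, short2, short3's own z axis and vertical below 0.15 rad and linear speed of each of long1, long2, long3, short1, short2, short3 below 0.02 m/s and x of long2 in the frame of long_row between -0.012 and 0.012 m and y of long2 in the frame of long_row between -0.105 and 0.105 m and z of long2 in the frame of long_row between -0.006 and 0.006 m and x of long3 in the frame of long_row between -0.012 and 0.012 m and y of long3 in the frame of long_row between -0.105 and 0.105 m and z of long3 in the frame of long_row between -0.006 and 0.006 m and x of short1 in the frame of short_row between -0.012 and 0.012 m and y of short1 in the frame of short_row between -0.115 and 0.115 m and z of short1 in the frame of short_row between -0.006 and 0.006 m and x of short2 in the frame of short_row between -0.012 and 0.012 m and y of short2 in the frame of short_row between -0.115 and 0.115 m and z of short2 in the frame of short_row between -0.006 and 0.006 m and x of short3 in the frame of short_row between -0.012 and 0.012 m and y of short3 in the frame of short_row between -0.115 and 0.115 m and z of short3 in the frame of short_row between -0.006 and 0.006 m), for 0.2 s.
At the end, for the whole second after the job is handed in: Drawer shut and latched (within 4 mm of shut, button up) and every wagon present at rest on its wheels on the floor of its row: long ones in the dark-green front row, short ones in the cream rear row, within 12 mm of the row's centre line, anywhere along it (all of step 3 and value of joint drawer below 0.004 m and value of joint latch below 0.003 m); the robot touches nothing.
It fails at once if stock in the stand's slots is knocked out of place (more than 30 mm) (distance of any of tender, grey_hopper, guards_van from where it was at the start of the episode above 0.03 m).
It fails at once if the tunnel portal, tweezers block, paint pot or screwdriver is pushed away (more than 50 mm) or tipped over (distance of any of tunnel_portal, tweezers_block, paint_pot, screwdriver from where it was at the start of the episode above 0.05 m or angle between any of tunnel_portal, tweezers_block, paint_pot's own z axis and vertical above 0.5 rad).
Of long1, long2, long3, short1, short2, short3 only 4 to 6 are there at a start; the rules pass over those that are not, and their reading is None.
At some moment in a run one of long1, long2, long3, short1, short2, short3 may be knocked a few centimetres aside while the robot is not near it.
Once in a run the grip may slacken for a moment while it holds something.
It also fails if it takes over 210 s, if anything falls off the work surface, if the arm or the gripper's body presses on something with over 40 N, if the wrist force passes 120 N, or if a joint passes its speed limit or range.

## Working session

There is one attempt and no reset: what is moved stays moved. The work goes in short steps, Python scripts to look and compute and a shell command to move; the robot and the scene stay as the last step left them, time stands still between calls to the robot, and variables do not carry over. Pictures are saved under pics/ and viewed, at most 14 in all, crops included, and the job is handed in when it is done.

```bash
ls; mkdir -p pics; python3 - <<'E'
from bench import ctrl,get_image
import cv2,numpy as np
for n in("top","side"):
    d=get_image(n);cv2.imwrite(f"pics/{n}0.png",d["pixels"][:,:,::-1]);print(n,d["fx"],d["cx"],d["cy"],np.round(d["T"],3).tolist())
print(ctrl.get_state())
E
```

```text
pics
top 514.156255147322 290.3750343567034 203.37918442758217 [[0.003, -0.987, 0.158, 0.302], [-1.0, -0.003, 0.004, 0.011], [-0.003, -0.158, -0.987, 1.753], [0.0, 0.0, 0.0, 1.0]]
side 545.1061660947387 285.6116198284466 207.455869121166 [[0.998, -0.027, 0.052, 0.485], [-0.058, -0.597, 0.8, -1.261], [0.009, -0.802, -0.598, 1.062], [0.0, 0.0, 0.0, 1.0]]
{'time': 0.1, 'joint_positions': array([-1.27792193,  0.32171863, -0.070061  ,  1.45153999,  0.02261327,
        1.3707765 , -0.05691882]), 'qd': array([-5.48541607e-04, -1.62391440e-03,  5.13242051e-04, -8.83963769e-04,
       -9.82282709e-05,  7.63173188e-04,  2.03891702e-03]), 'joint_torque': array([-3.56264773e-04, -4.92574489e+01, -4.06102845e-01, -3.13396525e+01,
       -6.42971951e-02,  3.94211628e-02,  5.22890139e-05]), 'position': array([0.17879824, 0.62442553, 0.22159686]), 'tool_rot': array([-4.36481900e-01, -3.11100259e+00,  2.59504587e-03]), 'ft_force': array([-0.35813522, -0.10617126, -0.07015267]), 'torque': array([0.04913998, 0.017253  , 0.00128459]), 'grip_force': 0.0, 'grip_width': 0.999465665437912}
```

View pics/top0.png

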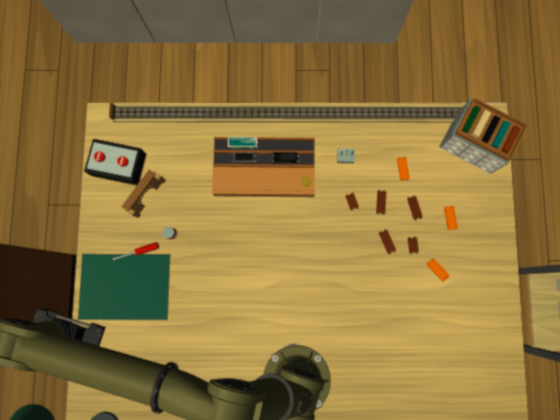

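View pics/side0.png

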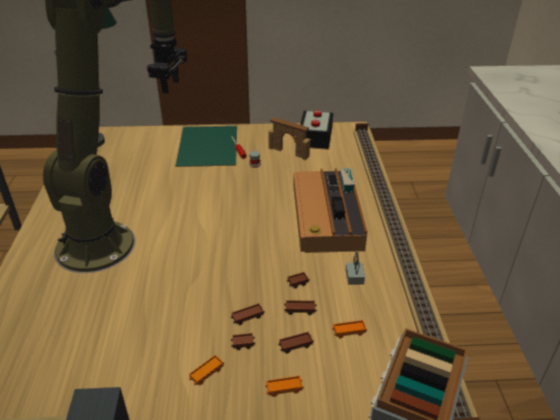

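Top view shows five rust-brown wagons at (352,201) short, (381,202) long, (415,208) long, (388,242) long and (413,245) short. The orange look-alikes are at (403,168), (451,218) and (438,270). The stand's front edge is at row 195, columns 213–315, and the button is at (307,182). The side view agrees.

```bash
cat > h.py <<'E'
from bench import ctrl,get_image
import cv2,numpy as np
from scipy.spatial.transform import Rotation as Ro
def pix(d,u,v,z):
    T=np.array(d["T"]);r=T[:3,:3]@np.array([(u-d["cx"])/d["fx"],(v-d["cy"])/d["fy"],1]);o=T[:3,3]
    return (o+r*(z-o[2])/r[2])
def proj(d,P):
    T=np.array(d["T"]);p=T[:3,:3].T@(np.array(P)-T[:3,3]);return p[0]/p[2]*d["fx"]+d["cx"],p[1]/p[2]*d["fy"]+d["cy"]
def crop(d,u0,u1,v0,v1,s,name):
    cv2.imwrite(name,cv2.resize(d["pixels"][v0:v1,u0:u1,::-1],None,fx=s,fy=s,interpolation=cv2.INTER_CUBIC))
def wagons(d,z=0.018,amin=35):
    h=cv2.cvtColor(np.ascontiguousarray(d["pixels"]),cv2.COLOR_RGB2HSV)
    m=((h[...,0]<12)&(h[...,1]>110)&(h[...,2]<125)&(h[...,2]>35)).astype(np.uint8)
    n,l,st,c=cv2.connectedComponentsWithStats(m)
    out=[]
    for i in range(1,n):
        if not amin<st[i,4]<900: continue
        v,u=np.nonzero(l==i)
        P=np.array([pix(d,a,b,z)[:2] for a,b in zip(u,v)])
        (cx,cy),(w,hh),a=cv2.minAreaRect((P*1000).astype(np.float32))
        C=np.cov(P.T);w_,V=np.linalg.eigh(C);ax=V[:,1]
        L=np.ptp(P@ax)*1000;out.append((np.round(c[i],1).tolist(),[round(cx),round(cy)],np.round(P.mean(0)*1000).tolist(),round(np.arctan2(ax[1],ax[0])%np.pi,2),round(L),int(st[i,4])))
    return out
def pose():
    s=ctrl.get_state();R=Ro.from_rotvec(s["tool_rot"]).as_matrix();return s,R
def go(x,y,z,yaw=None):
    "tool shift mm to reach x,y,z (mm); yaw = world direction of closing line (mod pi); turn about z first"
    s,R=pose();t=0
    if yaw is not None:
        cur=np.arctan2(R[1,1],R[0,1]);t=-((yaw-cur+np.pi/2)%np.pi-np.pi/2)
    d=np.array([x,y,z])-s["position"]*1000
    print("shift(before turn)",np.round(R.T@d,1),"after turn",np.round((R@Ro.from_rotvec([0,0,t]).as_matrix()).T@d,1),"turn",round(t,3),"j7",round(s["joint_positions"][6],2))
E
python3 - <<'E'
from h import *
for n in("top","side"):
    d=get_image(n)
    print(n); [print(w) for w in wagons(d)]
    if n=="top":
        for u,v,z in((307,182,.072),(213,195,.06),(315,195,.06)): print(np.round(pix(d,u,v,z)*1000))
        D=d; crop(d,200,480,130,290,2.8,"pics/c1.png")
s,R=pose();print(R.round(3))
E
```

```text
top
([510.8, 138.7], [809, -749], [810.0, -749.0], np.float64(2.63), 102, 183)
([380.8, 201.8], [586, -290], [586.0, -291.0], np.float64(3.08), 70, 145)
([351.6, 200.9], [589, -191], [589.0, -191.0], np.float64(0.32), 45, 89)
([414.3, 207.1], [567, -405], [568.0, -405.0], np.float64(0.27), 71, 147)
([387.0, 241.3], [451, -309], [451.0, -309.0], np.float64(0.41), 69, 149)
([412.8, 244.7], [440, -395], [440.0, -395.0], np.float64(0.05), 44, 97)
[643. -37.  72.]
[601. 277.  60.]
[601. -64.  60.]
side
([194.5, 15.7], [132, 2121], [137.0, 2099.0], np.float64(1.62), 291, 56)
([239.5, 22.3], [411, 1976], [409.0, 1973.0], np.float64(1.57), 577, 89)
([222.0, 18.2], [296, 2034], [304.0, 2046.0], np.float64(2.58), 228, 121)
([200.8, 30.4], [194, 1834], [193.0, 1834.0], np.float64(1.64), 254, 45)
([213.5, 32.1], [255, 1810], [265.0, 1802.0], np.float64(1.88), 270, 57)
([231.2, 44.8], [387, 1603], [369.0, 1600.0], np.float64(0.56), 224, 120)
([182.2, 44.7], [109, 1629], [109.0, 1610.0], np.float64(1.91), 181, 58)
([200.6, 45.6], [210, 1594], [207.0, 1593.0], np.float64(3.01), 103, 37)
([238.9, 56
[... 380 characters left out ...]
[168.0, 954.0], np.float64(1.12), 95, 43)
([204.4, 117.9], [273, 762], [278.0, 766.0], np.float64(2.05), 75, 39)
([254.1, 161.5], [479, 420], [478.0, 420.0], np.float64(1.07), 40, 46)
([297.7, 279.2], [590, -192], [589.0, -191.0], np.float64(0.44), 50, 160)
([299.9, 306.3], [588, -291], [587.0, -290.0], np.float64(3.05), 73, 286)
([247.2, 313.2], [453, -308], [452.0, -307.0], np.float64(0.41), 76, 305)
([295.4, 341.5], [568, -404], [568.0, -404.0], np.float64(0.3), 76, 352)
([242.7, 340.3], [440, -395], [441.0, -394.0], np.float64(0.07), 49, 223)
([415.0, 403.7], [813, -585], [814.0, -586.0], np.float64(2.63), 105, 667)
[[-0.961  0.275 -0.   ]
 [ 0.275  0.961 -0.001]
 [-0.    -0.001 -1.   ]]
```

View pics/c1.png

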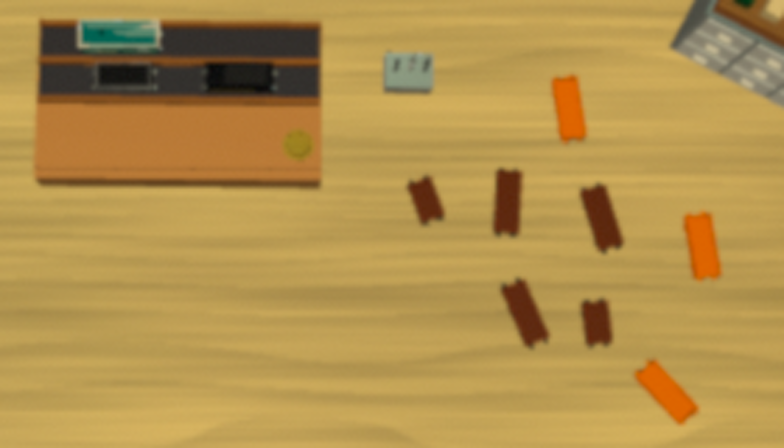

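The crop confirms five brown wagons (three long, two short), and the two cameras agree on their positions to about 2 mm. The button is at crop (298,144), about world (645,-35). Next I go to the button.

```bash
python3 - <<'E'
from h import *
go(645,-35,120,np.pi/2)
d=get_image("side");crop(d,270,390,160,260,6,"pics/s1.png")
E
```

```text
shift(before turn) [-629.7 -505.7  102.5] after turn [-466.2 -659.5  102.5] turn -0.279 j7 -0.06
```

View pics/s1.png

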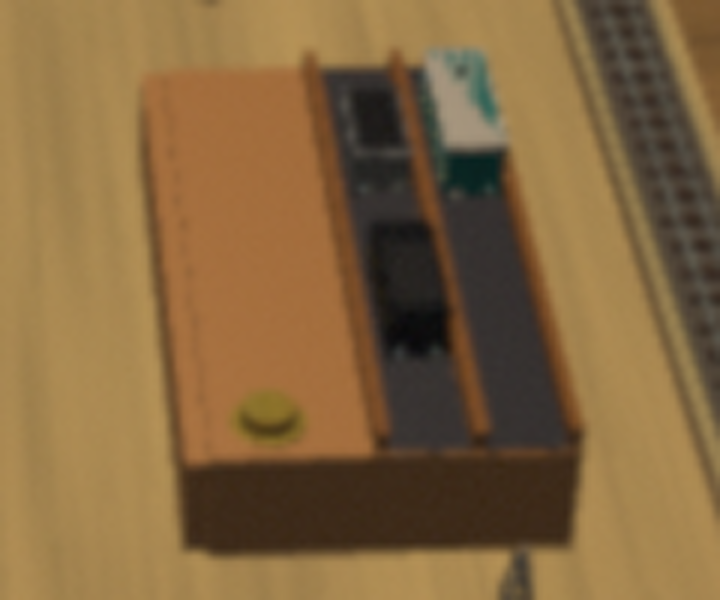

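The side crop shows the button top at (268,410), which is full-frame (314.7,228.3). The panel's joint line is at crop column ~175 at the far end and ~205 at the near end.

```bash
python3 -m crank '[[[0,0,0,-0.093,1],[0,0,0,-0.093,1],[0,0,0,-0.093,1],[-18,-28,0,0,1],[-18,-28,0,0,1],[-18,-28,0,0,1],[-18,-28,0,0,1],[-18,-28,0,0,1],[-18,-28,0,0,1],[-18,-28,0,0,1]]]' 20
python3 -m crank '[[[-20,-28,0,0,1],[-20,-28,0,0,1],[-20,-28,0,0,1],[-20,-28,0,0,1],[-20,-28,0,0,1],[-20,-28,0,0,1],[-20,-28,0,0,1],[-20,-28,0,0,1],[-20,-28,0,0,1],[-20,-28,0,0,1]]]'
python3 -m crank '[[[-20,-28,0,0,1],[-20,-28,0,0,1],[-20,-28,0,0,1],[-20,-28,0,0,1],[-20,-28,0,0,1],[-20,-28,0,0,1],[0,0,0,0,1],[0,0,0,0,1]]]'
python3 - <<'E'
from h import *
d=get_image("side");b=pix(d,314.7,228.3,.072)*1000;print(b)
go(645,-36,120,np.pi/2)
E
```

```text
time: 1.08
position: [0.3056, 0.4274, 0.2226]
tool_rot: [-0.0, 3.141, 0.0]
ft_force: [1.4, 0.0, 0.4]
grip_width: 0.329
grip_force: 0.0
time: 1.92
position: [0.5057, 0.1475, 0.2228]
tool_rot: [-0.001, 3.141, 0.001]
ft_force: [0.9, -0.2, 0.6]
grip_width: 0.007
grip_force: 0.0
time: 2.58
position: [0.6253, -0.0218, 0.2221]
tool_rot: [-0.007, -3.141, 0.002]
ft_force: [0.3, 0.3, 0.3]
grip_width: 0.004
grip_force: 0.0
[648.88160209 -39.82739608  72.        ]
shift(before turn) [-20.2 -16.6 102. ] after turn [-20.2 -16.6 102. ] turn -0.001 j7 1.66
```

```bash
python3 -m crank '[[[-21,-15,20,0,1],[0,0,40,0,1],[0,0,40,0,1],[0,0,35,0,1],[0,0,10,0,1],[0,0,7,0,1],[0,0,4,0,1],[0,0,1,0,1],[0,0,0,0,1]]]'
python3 -m crank '[[[0,0,-10,0,1],[0,0,-30,0,1],[0,0,-40,0,1],[0,0,-40,0,1],[0,0,0,0,1],[0,0,0,0,1]]]'
python3 - <<'E'
from h import *
d=get_image("top");crop(d,190,350,120,240,5,"pics/t2.png")
E
```

```text
time: 3.38
position: [0.6474, -0.0332, 0.0679]
tool_rot: [-0.002, 3.138, 0.002]
ft_force: [-0.8, 0.7, 2.2]
grip_width: 0.006
grip_force: 1.2
time: 3.88
position: [0.6489, -0.0349, 0.1911]
tool_rot: [0.001, 3.132, 0.0]
ft_force: [-0.2, 0.5, -1.4]
grip_width: 0.007
grip_force: 0.0
```

View pics/t2.png

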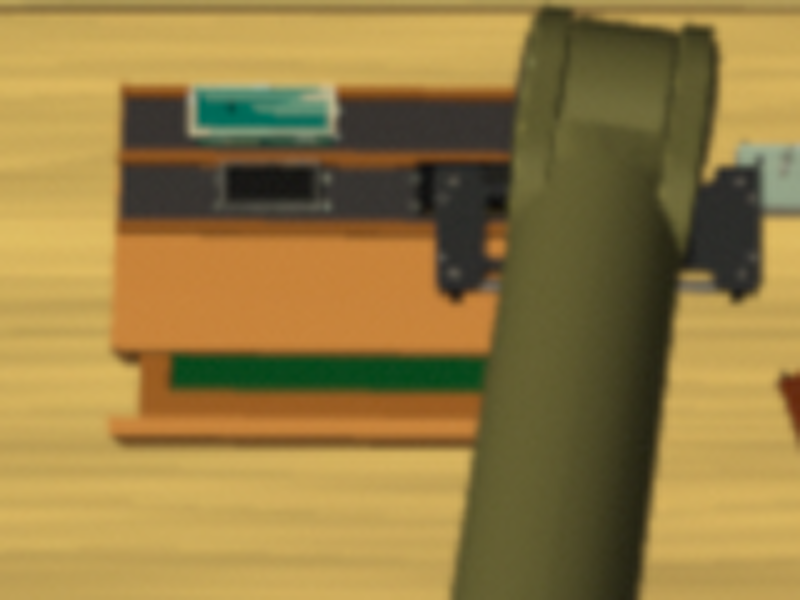

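The drawer has sprung out: deck front edge at crop row 352, panel top from row 419 to 438, green row visible between them.

```bash
python3 - <<'E'
from h import *
d=get_image("top")
for a,b,z in((150,352,.062),(450,352,.062),(112,352,.062),(112,418,.06),(470,419,.06),(112,438,.06),(470,438,.06)):
    print(a,b,np.round(pix(d,190+a/5,120+b/5,z)*1000,1))
go(590,106,120)
E
```

```text
150 352 [615.9 253.3  62. ]
450 352 [616.4  52.6  62. ]
112 352 [615.8 278.8  62. ]
112 418 [571.4 277.9  60. ]
470 419 [571.4  39.   60. ]
112 438 [557.9 277.5  60. ]
470 438 [558.6  39.   60. ]
shift(before turn) [ 56.3 140.1  66.3] after turn [ 56.3 140.1  66.3] turn 0 j7 1.71
```

```bash
python3 -m crank '[[[14,35,0,0,1],[14,35,0,0,1],[14,35,0,0,1],[14,35,0,0,1],[0,0,0,0,1],[0,0,40,0,1],[0,0,40,0,1],[0,0,40,0,1],[0,0,32,0,1],[0,0,0,0,1]]]'
python3 -m crank '[[[10,0,0,0,1],[10,0,0,0,1],[13,0,0,0,1],[13,0,0,0,1],[13,0,0,0,1],[13,0,0,0,1],[13,0,0,0,1],[13,0,0,0,1],[10,0,0,0,1],[10,0,0,0,1]]]'
```

```text
time: 4.82
position: [0.584, 0.1048, 0.0259]
tool_rot: [0.001, -3.129, 0.006]
ft_force: [-0.8, -1.0, -0.6]
grip_width: 0.003
grip_force: 0.0
time: 5.65
position: [0.4756, 0.1062, 0.0356]
tool_rot: [-0.0, 3.132, 0.003]
ft_force: [28.4, -0.7, -23.9]
grip_width: 0.005
grip_force: 14.4
```

```bash
python3 -m crank '[[[0,0,0,0,1],[-6,0,0,0,1],[-10,0,0,0,1],[0,0,-30,0,1],[0,0,-40,0,1],[0,0,-40,0,1],[0,-40,0,0,1],[0,-40,0,0,1],[0,-40,0,0,1],[0,-40,0,0,1]]]'
python3 -m crank '[[[0,-40,0,0,-1],[0,-40,0,0,-1],[0,-40,0,0,-1],[0,-40,0,0,-1],[0,-40,0,0,-1],[0,0,0,0,-1]]]'
python3 - <<'E'
from h import *
d=get_image("top");crop(d,190,350,120,240,5,"pics/t3.png")
[print(w) for w in wagons(get_image("side")) if w[1][1]<0]
E
```

```text
time: 6.48
position: [0.4878, -0.0556, 0.1442]
tool_rot: [0.002, -3.141, -0.001]
ft_force: [1.0, -0.4, 0.6]
grip_width: 0.004
grip_force: 0.0
time: 6.98
position: [0.4857, -0.2638, 0.1444]
tool_rot: [-0.017, -3.141, 0.01]
ft_force: [-0.5, 0.7, 1.1]
grip_width: 0.375
grip_force: 0.0
([297.8, 279.2], [590, -192], [590.0, -191.0], np.float64(0.46), 51, 164)
([299.8, 306.3], [586, -292], [587.0, -290.0], np.float64(3.04), 75, 291)
([247.3, 313.2], [453, -309], [452.0, -307.0], np.float64(0.42), 77, 304)
([295.5, 341.6], [569, -405], [568.0, -404.0], np.float64(0.29), 75, 357)
([242.6, 340.3], [441, -395], [441.0, -394.0], np.float64(0.14), 47, 222)
([415.0, 403.7], [813, -586], [814.0, -586.0], np.float64(2.64), 104, 666)
```

View pics/t3.png

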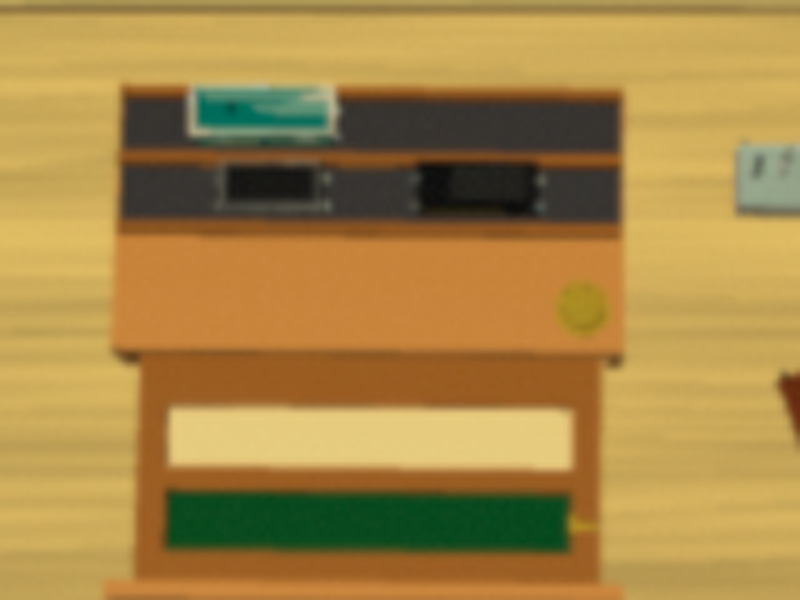

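The drawer is fully open: cream row spans crop (168–573, 407–470) and the green row (165–570, 491–550). All the wagons are where they were.

```bash
python3 - <<'E'
from h import *
d=get_image("top")
for a,b in((370.5,438.5),(367.5,520.5)): print(np.round(pix(d,190+a/5,120+b/5,.014)*1000,1))
for a,b in((168,491),(570,493),(168,407),(573,410)): print(np.round(pix(d,190+a/5,120+b/5,.014)*1000,1))
go(452,-308,60,.41+np.pi/2)
E
```

```text
[565.  107.8  14. ]
[508.6 109.2  14. ]
[528.4 245.5  14. ]
[527.8 -28.7  14. ]
[586.5 246.9  14. ]
[585.1 -30.8  14. ]
shift(before turn) [ 35.6 -54.1  83.3] after turn [ 54.3 -35.4  83.3] turn -0.411 j7 2.13
```

```bash
python3 -m crank '[[[0,0,0,-0.1,0.1],[0,0,0,-0.1,0.1],[0,0,0,-0.1,-0.3],[0,0,0,-0.11,-0.3],[27,-18,0,0,-0.3],[27,-18,0,0,-0.3],[0,0,40,0,-0.3],[0,0,0,0,-0.3],[0,0,0,0,-0.3]]]' 20
python3 - <<'E'
from h import *
go(452,-308,13,.41+np.pi/2)
d=get_image("side");[print(w) for w in wagons(d) if w[1][1]<0]
E
```

```text
time: 7.88
position: [0.4523, -0.3059, 0.1023]
tool_rot: [0.643, -3.072, -0.006]
ft_force: [0.8, -0.0, 0.7]
grip_width: 0.649
grip_force: 0.0
shift(before turn) [ 1.  -2.2 89.3] after turn [ 1.  -2.2 89.3] turn 0.002 j7 2.67
([297.7, 279.3], [590, -192], [589.0, -191.0], np.float64(0.51), 52, 165)
([299.9, 306.3], [588, -291], [587.0, -291.0], np.float64(3.08), 73, 280)
([247.1, 313.3], [453, -308], [452.0, -308.0], np.float64(0.41), 77, 310)
([295.5, 341.6], [569, -405], [568.0, -404.0], np.float64(0.28), 76, 354)
([242.6, 340.4], [441, -395], [441.0, -394.0], np.float64(0.12), 48, 225)
([415.2, 403.7], [813, -585], [815.0, -586.0], np.float64(2.64), 105, 669)
```

```bash
python3 -m crank '[[[1,-2,30,0,-0.3],[0,0,30,0,-0.3],[0,0,29,0,-0.3],[0,0,0,0,-0.3],[0,0,0,0,0.6],[0,0,0,0,0.6],[0,0,0,0,0.6],[0,0,0,0,0.6],[0,0,0,0,0.6]]]' 25
python3 -m crank '[[[0,0,-20,0,0.8],[0,0,-35,0,0.8],[0,0,-35,0,0.8],[0,0,0,0.12,0.8],[0,0,0,0.12,0.8],[0,0,0,0.12,0.8],[0,0,0,0.12,0.8],[0,0,0,0.12,0.8],[0,0,0,0.12,0.8],[0,0,0,0.12,0.8]]]'
python3 -c "
from h import *
go(508,195,100,0)"
```

```text
time: 8.68
position: [0.454, -0.3108, 0.0161]
tool_rot: [-0.64, 3.074, -0.002]
ft_force: [-1.3, 0.3, 1.1]
grip_width: 0.36
grip_force: 0.4
time: 9.52
position: [0.453, -0.3109, 0.1051]
tool_rot: [0.679, 3.066, -0.0]
ft_force: [0.3, -0.2, -0.7]
grip_width: 0.343
grip_force: 25.0
shift(before turn) [163.7 481.8   5. ] after turn [505.9  55.    5. ] turn 1.135 j7 1.8
```

```bash
python3 -m crank '[[[0,0,0,0.114,0.8],[0,0,0,0.114,0.8],[0,0,0,0.114,0.8],[0,0,0,0.114,0.8],[0,0,0,0.114,0.8],[0,0,0,0.113,0.8],[0,0,0,0.113,0.8],[0,0,0,0.113,0.8],[0,0,0,0.113,0.8],[0,0,0,0.113,0.8]]]'
python3 -m crank '[[[38,4,0,0,0.8],[38,4,0,0,0.8],[38,4,0,0,0.8],[38,4,0,0,0.8],[38,4,0,0,0.8],[38,4,0,0,0.8],[38,4,0,0,0.8],[38,4,0,0,0.8],[38,4,0,0,0.8],[38,4,0,0,0.8]]]'
python3 -m crank '[[[38,5,0,0,0.8],[38,5,0,0,0.8],[38,5,0,0,0.8],[12,0,0,0,0.8],[0,0,0,0,0.8],[0,0,0,0,0.8]]]'
python3 - <<'E'
from h import *
go(508,195,60,0)
[print(w) for w in wagons(get_image("side")) if w[1][1]<300]
print(wagons(get_image("top"),z=.1))
E
```

```text
time: 10.35
position: [0.453, -0.3108, 0.1051]
tool_rot: [2.22, 2.221, 0.001]
ft_force: [-0.4, -0.7, 0.2]
grip_width: 0.339
grip_force: 25.0
time: 11.18
position: [0.4907, 0.0714, 0.1054]
tool_rot: [2.214, 2.228, 0.003]
ft_force: [1.0, 0.3, -0.6]
grip_width: 0.345
grip_force: 2.5
time: 11.68
position: [0.5047, 0.1956, 0.1047]
tool_rot: [2.212, 2.229, -0.001]
ft_force: [0.3, -0.6, -1.2]
grip_width: 0.336
grip_force: 25.0
shift(before turn) [-0.6  3.3 44.7] after turn [-0.6  3.3 44.7] turn 0.008 j7 -0.35
([297.9, 279.2], [590, -192], [590.0, -191.0], np.float64(0.43), 50, 159)
([299.9, 306.3], [588, -291], [588.0, -290.0], np.float64(3.06), 73, 285)
([295.5, 341.6], [568, -405], [568.0, -404.0], np.float64(0.28), 76, 357)
([242.8, 340.4], [441, -395], [441.0, -394.0], np.float64(0.06), 47, 227)
([415.0, 403.7], [813, -585], [814.0, -586.0], np.float64(2.63), 105, 668)
[([510.7, 138.7], [785, -713], [786.0, -713.0], np.float64(2.63), 97, 182), ([380.8, 201.7], [572, -276], [573.0, -277.0], np.float64(3.08), 66, 143), ([351.6, 200.9], [575, -182], [575.0, -182.0], np.float64(0.34), 42, 88), ([414.3, 207.2], [555, -385], [555.0, -385.0], np.float64(0.27), 68, 149), ([412.7, 244.8], [433, -376], [433.0, -376.0], np.float64(0.07), 42, 96)]
```

The grip slackened briefly (2.5 N), so I check how the wagon sits in the fingers.

```bash
python3 - <<'E'
from h import *
d=get_image("side");u,v=map(int,proj(d,[.505,.195,.1]));print(u,v);crop(d,u-60,u+60,v-50,v+40,6,"pics/s4.png")
E
```

```text
262 176
```

View pics/s4.png

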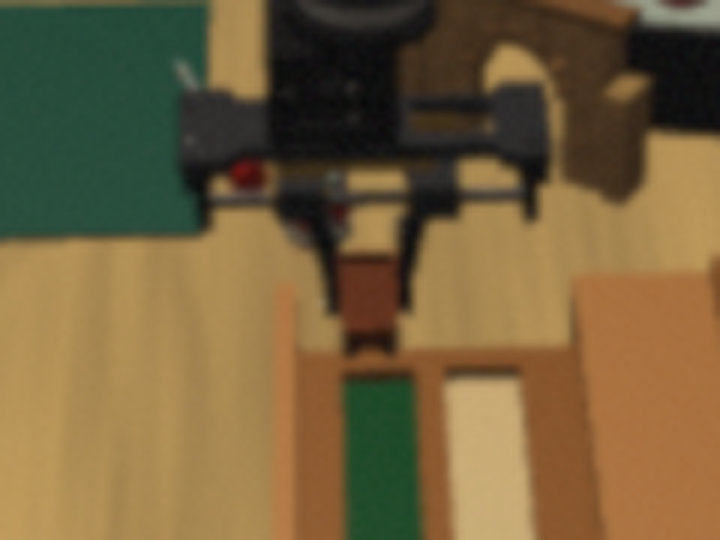

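The wagon hangs level between the fingers over the green row (crop (370,300)), so I lower it.

```bash
python3 -m crank '[[[0,3,25,0.008,0.8],[0,0,20,0,0.8],[0,0,12,0,0.8],[0,0,8,0,0.8],[0,0,5,0,0.8],[0,0,3,0,0.8],[0,0,2,0,0.8],[0,0,0,0,0.8]]]'
```

```text
time: 12.5
position: [0.5089, 0.1956, 0.0306]
tool_rot: [2.223, 2.218, 0.003]
ft_force: [-0.0, 0.8, -0.3]
grip_width: 0.341
grip_force: 25.0
```

```bash
python3 -m crank '[[[0,0,1,0,0.8],[0,0,1,0,0.8],[0,0,0,0,0.8]]]'; python3 -m crank '[[[0,0,0,0,0],[0,0,0,0,0],[0,0,0,0,0],[0,0,0,0,0],[0,0,-15,0,0],[0,0,-30,0,0],[0,0,-40,0,0],[0,0,0,0,0]]]'
python3 - <<'E'
from h import *
go(587,-290,100,3.06-np.pi/2)
d=get_image("side");[print(w) for w in wagons(d) if w[1][1]<0]
print([w for w in wagons(d,z=.03) if w[1][1]<300][:2])
u,v=map(int,proj(d,[.505,.195,.03]));print(u,v);crop(d,u-40,u+60,v-35,v+40,7,"pics/s5.png")
E
```

```text
time: 12.75
position: [0.5103, 0.1957, 0.0303]
tool_rot: [2.223, 2.217, 0.007]
ft_force: [-0.8, -3.0, 10.3]
grip_width: 0.338
grip_force: 25.0
time: 13.42
position: [0.5121, 0.1974, 0.1196]
tool_rot: [2.221, 2.217, 0.018]
ft_force: [1.7, 0.1, 0.7]
grip_width: 0.499
grip_force: 0.0
shift(before turn) [-487.3   75.7   17.6] after turn [-114.1 -479.8   17.6] turn -1.491 j7 -0.36
([297.8, 279.3], [590, -192], [589.0, -191.0], np.float64(0.5), 51, 165)
([300.0, 306.2], [588, -291], [588.0, -290.0], np.float64(3.03), 73, 282)
([295.4, 341.6], [568, -405], [568.0, -404.0], np.float64(0.29), 76, 359)
([242.7, 340.3], [440, -395], [441.0, -394.0], np.float64(0.11), 49, 225)
([415.1, 403.7], [813, -585], [814.0, -586.0], np.float64(2.64), 105, 673)
[([265.0, 193.6], [509, 201], [511.0, 200.0], np.float64(1.57), 86, 118), ([297.8, 279.3], [589, -204], [588.0, -204.0], np.float64(0.5), 51, 165)]
263 194
```

View pics/s5.png

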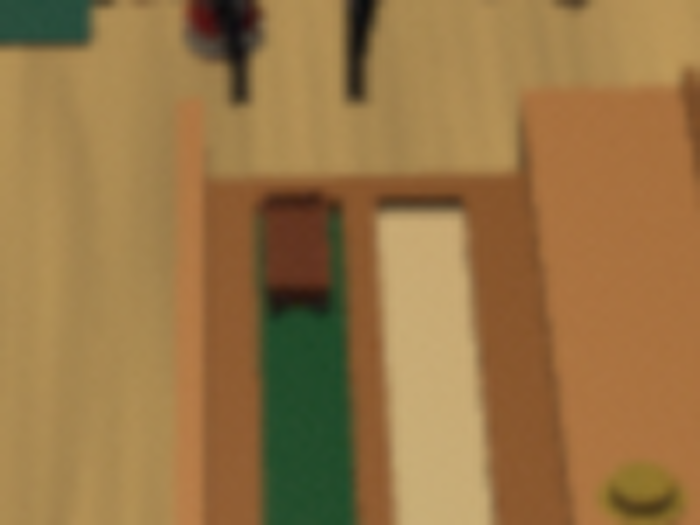

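The first long wagon stands in the far end of the green row (crop (297,245)). Next is the long one at (588,-290).

```bash
python3 -m crank '[[[-38,5,0,0,0],[-38,6,0,0,0],[-38,6,0,0,0],[-38,6,0,0,0],[-38,6,0,0,-0.3],[-38,6,0,0,-0.3],[-38,6,0,0,-0.3],[-38,6,0,0,-0.3],[-38,6,0,0,-0.3],[-38,6,0,0,-0.3]]]'
python3 -m crank '[[[-38,6,0,0,-0.3],[-38,6,0,0,-0.3],[-31,5,0,0,-0.3],[0,0,0,-0.12,-0.3],[0,0,0,-0.12,-0.3],[0,0,0,-0.12,-0.3],[0,0,0,-0.12,-0.3],[0,0,0,-0.12,-0.3],[0,0,0,-0.12,-0.3],[0,0,0,-0.12,-0.3]]]'
python3 -m crank '[[[0,0,0,-0.12,-0.3],[0,0,0,-0.12,-0.3],[0,0,0,-0.12,-0.3],[0,0,0,-0.12,-0.3],[0,0,0,-0.12,-0.3],[0,0,0,-0.05,-0.3],[0,0,20,0,-0.3],[0,0,0,0,-0.3]]]'
python3 - <<'E'
from h import *
go(588,-290,13,3.06-np.pi/2)
d=get_image("side");[print(w) for w in wagons(d) if -500<w[1][1]<0]
E
```

```text
time: 14.3
position: [0.5654, -0.186, 0.1115]
tool_rot: [-2.222, -2.219, 0.001]
ft_force: [0.6, 0.2, 0.4]
grip_width: 0.648
grip_force: 0.0
time: 15.13
position: [0.5822, -0.2912, 0.111]
tool_rot: [-1.116, -2.935, -0.0]
ft_force: [0.2, 0.1, 0.4]
grip_width: 0.651
grip_force: 0.0
time: 15.8
position: [0.5804, -0.2902, 0.0883]
tool_rot: [-0.13, -3.133, -0.004]
ft_force: [-0.3, 1.0, -0.4]
grip_width: 0.646
grip_force: 0.0
shift(before turn) [-8.   0.7 75.3] after turn [-8.   0.7 75.3] turn -0.001 j7 2.02
([299.7, 306.2], [588, -291], [587.0, -290.0], np.float64(3.07), 73, 278)
([295.4, 341.6], [568, -405], [568.0, -404.0], np.float64(0.29), 76, 355)
([242.6, 340.4], [441, -394], [441.0, -394.0], np.float64(0.15), 49, 226)
```

```bash
python3 -m crank '[[[-7,1,30,0,-0.3],[0,0,25,0,-0.3],[0,0,18,0,-0.3],[0,0,0,0,-0.3],[0,0,0,0,0.6],[0,0,0,0,0.6],[0,0,0,0,0.6],[0,0,0,0,0.6],[0,0,0,0,0.6]]]' 40
python3 -m crank '[[[0,0,-20,0,0.8],[0,0,-35,0,0.8],[0,0,-35,0,0.8],[0,0,0,0.12,0.8],[0,0,0,0.12,0.8],[0,0,0,0.12,0.8],[0,0,0,0.12,0.8],[0,0,0,0.12,0.8],[0,0,0,0.12,0.8],[0,0,0,0.12,0.8]]]'
python3 - <<'E'
from h import *
go(508,107,105,0)
for n in("side","top"): [print(w) for w in wagons(get_image(n)) if -500<w[1][1]<0]
E
```

```text
time: 16.6
position: [0.5908, -0.2913, 0.021]
tool_rot: [0.13, 3.137, -0.0]
ft_force: [0.1, 1.0, 0.9]
grip_width: 0.355
grip_force: 0.4
time: 17.43
position: [0.59, -0.2912, 0.1101]
tool_rot: [1.407, 2.808, 0.001]
ft_force: [0.0, 0.2, -0.8]
grip_width: 0.333
grip_force: 40.0
shift(before turn) [367.9 172.8   5.1] after turn [398.2 -82.    5.1] turn 0.642 j7 1.22
([305.7, 283.6], [606, -206], [610.0, -209.0], np.float64(1.73), 75, 194)
([295.5, 341.6], [569, -405], [568.0, -404.0], np.float64(0.3), 75, 356)
([242.6, 340.3], [440, -395], [441.0, -394.0], np.float64(0.1), 49, 223)
([351.6, 200.9], [589, -192], [589.0, -191.0], np.float64(0.34), 44, 88)
([416.9, 214.2], [545, -411], [543.0, -413.0], np.float64(2.24), 29, 37)
([412.8, 244.7], [440, -395], [440.0, -395.0], np.float64(0.05), 44, 97)
```

```bash
python3 -m crank '[[[0,0,0,0.107,0.8],[0,0,0,0.107,0.8],[0,0,0,0.107,0.8],[0,0,0,0.107,0.8],[0,0,0,0.107,0.8],[0,0,0,0.107,0.8],[36,-8,0,0,0.8],[36,-8,0,0,0.8],[36,-8,0,0,0.8],[36,-8,0,0,0.8]]]'
python3 -m crank '[[[36,-8,0,0,0.8],[36,-8,0,0,0.8],[36,-7,0,0,0.8],[36,-7,0,0,0.8],[36,-7,0,0,0.8],[36,-7,0,0,0.8],[36,-6,0,0,0.8],[2,0,20,0,0.8],[0,0,0,0,0.8],[0,0,0,0,0.8]]]'
python3 - <<'E'
from h import *
go(508,107,35,0)
for n in("side","top"): [print(w) for w in wagons(get_image(n)) if -500<w[1][1]<0]
d=get_image("side");u,v=map(int,proj(d,[.505,.107,.08]));crop(d,u-50,u+70,v-50,v+40,6,"pics/s6.png")
E
```

```text
time: 18.37
position: [0.5565, -0.146, 0.1097]
tool_rot: [2.211, 2.232, 0.001]
ft_force: [1.2, 0.4, -1.1]
grip_width: 0.336
grip_force: 40.0
time: 19.2
position: [0.5047, 0.1059, 0.0893]
tool_rot: [-2.211, -2.231, 0.003]
ft_force: [0.0, -0.5, 0.0]
grip_width: 0.338
grip_force: 40.0
shift(before turn) [ 1.1  3.4 54.3] after turn [ 1.1  3.3 54.3] turn 0.009 j7 -0.19
([297.8, 279.3], [590, -192], [590.0, -191.0], np.float64(0.46), 51, 161)
([295.4, 341.6], [569, -404], [568.0, -404.0], np.float64(0.29), 75, 353)
([242.7, 340.3], [440, -394], [441.0, -394.0], np.float64(0.1), 49, 227)
([351.5, 201.0], [588, -192], [589.0, -191.0], np.float64(0.35), 43, 86)
([414.4, 207.2], [567, -405], [567.0, -405.0], np.float64(0.27), 71, 150)
([412.8, 244.7], [440, -395], [440.0, -395.0], np.float64(0.05), 44, 97)
```

View pics/s6.png

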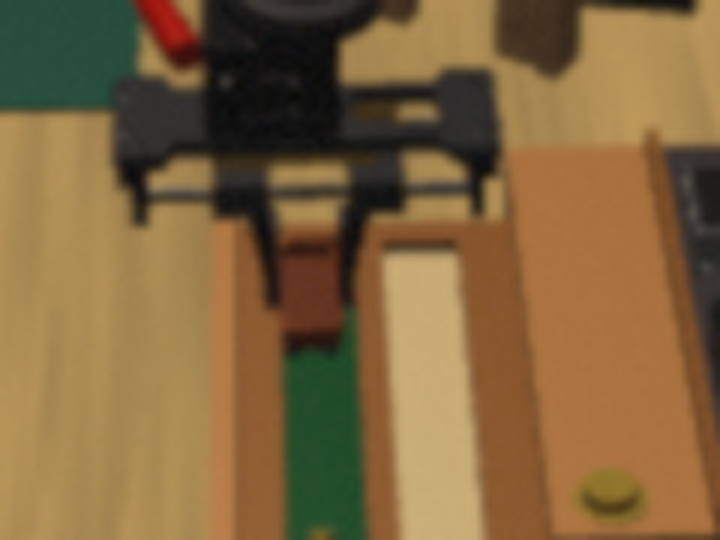

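The second wagon is level over the green row (crop (310,290)) with the first one behind it. I lower it.

```bash
python3 -m crank '[[[0,3,20,0.009,0.8],[-2,0,16,0,0.8],[0,0,8,0,0.8],[0,0,5,0,0.8],[0,0,3,0,0.8],[0,0,0,0,0.8]]]'; python3 -m crank '[[[0,0,1,0,0.8],[0,0,1,0,0.8],[0,0,1,0,0.8],[0,0,0,0,0.8]]]'
```

```text
time: 19.85
position: [0.5086, 0.104, 0.0376]
tool_rot: [2.225, 2.218, 0.0]
ft_force: [-0.1, -0.3, -0.3]
grip_width: 0.335
grip_force: 40.0
time: 20.18
position: [0.5091, 0.1046, 0.0352]
tool_rot: [2.224, 2.218, 0.002]
ft_force: [1.0, -0.3, 2.4]
grip_width: 0.337
grip_force: 40.0
```

```bash
python3 -m crank '[[[0,0,1,0,0.8],[0,0,0,0,0],[0,0,0,0,0],[0,0,0,0,0],[0,0,0,0,0],[0,0,-15,0,0],[0,0,-30,0,0],[0,0,-38,0,0],[0,0,0,0,0],[0,0,0,0,0]]]'
python3 - <<'E'
from h import *
go(568,-404,100,.28+np.pi/2)
d=get_image("side");[print(w) for w in wagons(d,z=.03) if -500<w[1][1]<300]
E
```

```text
time: 21.02
position: [0.5102, 0.1049, 0.1187]
tool_rot: [2.223, 2.217, 0.007]
ft_force: [0.4, -0.0, -0.5]
grip_width: 0.501
grip_force: 0.0
shift(before turn) [-508.7   59.2   17.9] after turn [-85.1 505.   17.9] turn 1.288 j7 -0.2
([265.4, 201.9], [511, 157], [511.0, 155.0], np.float64(1.56), 175, 256)
([297.8, 279.3], [589, -204], [588.0, -204.0], np.float64(0.44), 50, 162)
([295.5, 341.6], [567, -415], [567.0, -414.0], np.float64(0.29), 75, 358)
([242.6, 340.3], [440, -404], [441.0, -404.0], np.float64(0.15), 48, 226)
```

```bash
python3 -m crank '[[[-39,5,0,0,0],[-39,5,0,0,0],[-39,5,0,0,0],[-39,5,0,0,0],[-39,5,0,0,-0.3],[-39,5,0,0,-0.3],[-39,5,0,0,-0.3],[-39,5,0,0,-0.3],[-39,5,0,0,-0.3],[-39,5,0,0,-0.3]]]'
python3 -m crank '[[[-39,5,0,0,-0.3],[-39,5,0,0,-0.3],[-39,5,0,0,-0.3],[-2,0,0,0.117,-0.3],[0,0,0,0.117,-0.3],[0,0,0,0.117,-0.3],[0,0,0,0.117,-0.3],[0,0,0,0.117,-0.3],[0,0,0,0.117,-0.3],[0,0,0,0.117,-0.3]]]'
python3 -m crank '[[[0,0,0,0.117,-0.3],[0,0,0,0.117,-0.3],[0,0,0,0.117,-0.3],[0,0,0,0.117,-0.3],[0,0,20,0,-0.3],[0,0,0,0,-0.3],[0,0,0,0,-0.3]]]'
python3 - <<'E'
from h import *
go(568,-404,13,.28+np.pi/2)
for n in("side","top"): [print(w) for w in wagons(get_image(n)) if -500<w[1][1]<0]
E
```

```text
time: 21.9
position: [0.5561, -0.287, 0.1144]
tool_rot: [-2.222, -2.216, 0.002]
ft_force: [0.5, 0.1, -0.4]
grip_width: 0.646
grip_force: 0.0
time: 22.73
position: [0.5708, -0.4042, 0.114]
tool_rot: [-2.925, -1.139, 0.004]
ft_force: [-0.2, -0.2, -0.6]
grip_width: 0.65
grip_force: 0.0
time: 23.32
position: [0.5705, -0.4036, 0.0937]
tool_rot: [-3.107, -0.44, 0.007]
ft_force: [0.5, -0.1, 0.3]
grip_width: 0.651
grip_force: 0.0
shift(before turn) [-2.2  0.  80.7] after turn [-2.2  0.  80.7] turn 0.001 j7 -0.35
([295.9, 341.1], [568, -402], [569.0, -403.0], np.float64(0.36), 76, 375)
([242.9, 340.3], [441, -395], [441.0, -394.0], np.float64(0.13), 47, 214)
([351.6, 201.0], [589, -191], [589.0, -191.0], np.float64(0.32), 45, 88)
([412.7, 244.7], [440, -395], [440.0, -395.0], np.float64(0.1), 46, 99)
```

```bash
python3 -m crank '[[[-2,0,30,0,-0.3],[0,0,28,0,-0.3],[0,0,20,0,-0.3],[0,0,0,0,-0.3],[0,0,0,0,0.6],[0,0,0,0,0.6],[0,0,0,0,0.6],[0,0,0,0,0.6],[0,0,0,0,0.8]]]' 40
python3 -m crank '[[[0,0,-20,0,0.8],[0,0,-35,0,0.8],[0,0,-35,0,0.8],[0,0,0,-0.117,0.8],[0,0,0,-0.117,0.8],[0,0,0,-0.117,0.8],[0,0,0,-0.117,0.8],[0,0,0,-0.117,0.8],[0,0,0,-0.117,0.8],[0,0,0,-0.117,0.8]]]'
python3 -m crank '[[[0,0,0,-0.117,0.8],[0,0,0,-0.117,0.8],[0,0,0,-0.117,0.8],[0,0,0,-0.117,0.8],[0,0,0,0,0.8]]]'
python3 - <<'E'
from h import *
go(508,17,105,0)
[print(w) for w in wagons(get_image("side"),z=.018) if -500<w[1][1]<0]
E
```

```text
time: 24.17
position: [0.5707, -0.4056, 0.02]
tool_rot: [3.11, 0.44, 0.003]
ft_force: [-0.4, 1.0, 0.8]
grip_width: 0.358
grip_force: 0.4
time: 25.0
position: [0.5701, -0.4056, 0.1091]
tool_rot: [2.673, 1.649, 0.001]
ft_force: [-0.1, 0.2, -0.8]
grip_width: 0.339
grip_force: 40.0
time: 25.42
position: [0.57, -0.4058, 0.1092]
tool_rot: [2.221, 2.22, 0.001]
ft_force: [-0.2, -0.1, -0.6]
grip_width: 0.336
grip_force: 40.0
shift(before turn) [422.7 -62.2   4.1] after turn [422.8 -62.    4.1] turn -0.0 j7 0.82
([297.6, 317.6], [579, -328], [579.0, -328.0], np.float64(1.56), 91, 333)
([243.0, 340.4], [441, -395], [442.0, -394.0], np.float64(0.16), 49, 210)
```

```bash
python3 -m crank '[[[38,-5,0,0,0.8],[38,-5,0,0,0.8],[38,-5,0,0,0.8],[38,-5,0,0,0.8],[38,-5,0,0,0.8],[38,-5,0,0,0.8],[38,-5,0,0,0.8],[38,-5,0,0,0.8],[38,-6,0,0,0.8],[38,-6,0,0,0.8]]]'
python3 -m crank '[[[38,-5,0,0,0.8],[4,-1,20,0,0.8],[0,0,0,0,0.8],[0,0,0,0,0.8]]]'
python3 - <<'E'
from h import *
go(508,17,34,0)
for n in("side","top"): [print(w) for w in wagons(get_image(n),z=.018) if -500<w[1][1]<0]
d=get_image("top");u,v=map(int,proj(d,[.53,.1,.04]));print(u,v);crop(d,u-70,u+70,v-40,v+40,5,"pics/t7.png")
E
```

```text
time: 26.3
position: [0.5187, -0.0236, 0.109]
tool_rot: [2.229, 2.213, 0.002]
ft_force: [1.5, 0.6, -0.7]
grip_width: 0.334
grip_force: 40.0
time: 26.63
position: [0.5125, 0.0165, 0.0882]
tool_rot: [-2.226, -2.216, 0.003]
ft_force: [0.2, -0.3, 0.2]
grip_width: 0.341
grip_force: 40.0
shift(before turn) [ 0.5 -4.4 54.2] after turn [ 0.5 -4.4 54.2] turn -0.005 j7 -0.01
([297.9, 279.3], [590, -193], [590.0, -191.0], np.float64(0.42), 50, 162)
([242.7, 340.3], [440, -395], [441.0, -394.0], np.float64(0.1), 49, 225)
([351.6, 201.0], [588, -191], [588.0, -191.0], np.float64(0.33), 45, 89)
([412.8, 244.7], [440, -395], [440.0, -395.0], np.float64(0.08), 44, 97)
265 216
```

View pics/t7.png

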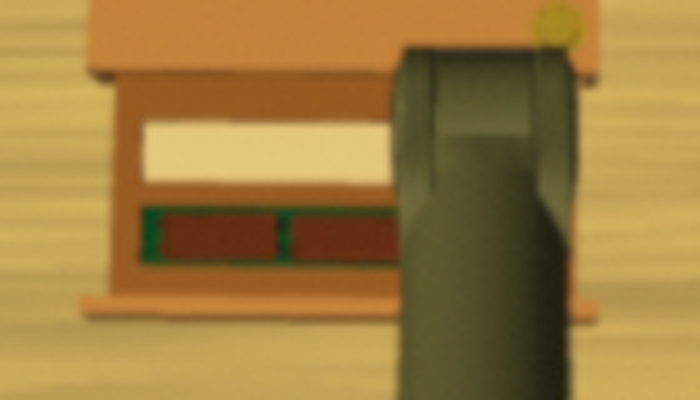

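Both long wagons sit apart in the green row (crop columns 160–277 and 290 onward). The third goes in at y≈15.

```bash
python3 -m crank '[[[-1,-4,20,0,0.8],[0,0,16,0,0.8],[0,0,8,0,0.8],[0,0,5,0,0.8],[0,0,2,0,0.8],[0,0,0,0,0.8]]]'; python3 -m crank '[[[0,0,1,0,0.8],[0,0,1,0,0.8],[0,0,1,0,0.8],[0,0,0,0,0.8]]]'
```

```text
time: 27.28
position: [0.5171, 0.016, 0.0439]
tool_rot: [2.222, 2.21, 0.019]
ft_force: [0.8, 1.8, 24.2]
grip_width: 0.34
grip_force: 40.0
time: 27.62
position: [0.5198, 0.0161, 0.0436]
tool_rot: [2.219, 2.208, 0.027]
ft_force: [0.2, 1.9, 38.0]
grip_width: 0.339
grip_force: 40.1
```

```bash
python3 -m crank '[[[0,0,-8,0,0.8],[0,0,-15,0,0.8],[0,0,-15,0,0.8],[0,0,0,0,0.8],[0,0,0,0,0.8]]]'
python3 - <<'E'
from h import *
go(508,15,60,0)
print(pose()[0]['joint_positions'].round(2))
d=get_image("side");u,v=map(int,proj(d,[.505,.02,.06]));crop(d,u-50,u+70,v-50,v+40,6,"pics/s8.png")
E
```

```text
time: 28.03
position: [0.5104, 0.0149, 0.0735]
tool_rot: [2.226, 2.215, 0.003]
ft_force: [-0.1, -0.5, -1.4]
grip_width: 0.337
grip_force: 40.0
shift(before turn) [ 0.1 -2.4 13.5] after turn [ 0.1 -2.4 13.5] turn -0.005 j7 0.0
[-0.58  0.16  0.54  1.99 -0.1   1.01  0.  ]
```

View pics/s8.png

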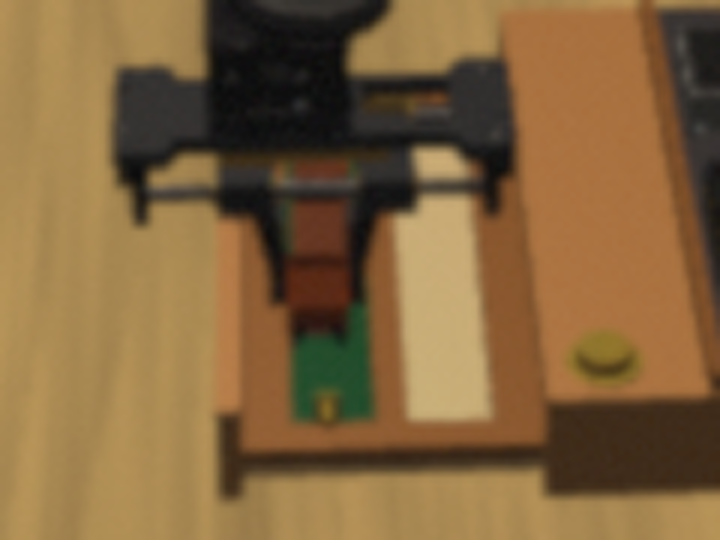

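There is a brass fitting at the right end of the green row (crop (328,405)), and the third wagon probably came down on it or on the end wall. I measure the free space.

```bash
python3 -m crank '[[[0,0,-40,0,0.8],[0,-40,0,0,0.8],[0,40,0,0,0.8],[0,0,0,0,0.8]]]' >/dev/null
python3 -m crank '[[[-40,0,0,0,0.8],[-40,0,0,0,0.8],[-40,0,0,0,0.8],[-40,0,0,0,0.8],[0,0,0,0,0.8],[0,0,0,0,0.8]]]'
python3 - <<'E'
from h import *
ims={n:get_image(n) for n in("top","side")}
for n,d in ims.items():
    h=cv2.cvtColor(np.ascontiguousarray(d["pixels"]),cv2.COLOR_RGB2HSV)
    pts=[proj(d,[x,y,z]) for x in(.485,.53) for y in(-.06,.0) for z in(.014,.03)]
    u0,v0=np.floor(np.min(pts,0)).astype(int);u1,v1=np.ceil(np.max(pts,0)).astype(int)
    print(n,u0,u1,v0,v1);print(h[v0:v1,u0:u1,2].shape)
    m=[w for w in wagons(d,z=.035) if 60<w[1][1]<250];print(m)
a=[cv2.resize(np.ascontiguousarray(ims["top"]["pixels"][195:240,205:325,::-1]),None,fx=6,fy=6,interpolation=cv2.INTER_CUBIC),
   cv2.resize(np.ascontiguousarray(ims["side"]["pixels"][195:245,240:360,::-1]),None,fx=6,fy=6,interpolation=cv2.INTER_CUBIC)]
cv2.imwrite("pics/c9.png",np.vstack(a))
E
```

```text
time: 28.92
position: [0.5093, -0.148, 0.1128]
tool_rot: [2.23, 2.209, -0.002]
ft_force: [-0.4, 2.0, 0.1]
grip_width: 0.336
grip_force: 40.0
top 295 314 217 232
(15, 19)
[([238.4, 221.5], [515, 192], [514.0, 192.0], np.float64(1.56), 71, 167), ([264.3, 222.0], [513, 105], [513.0, 105.0], np.float64(1.57), 71, 151)]
side 258 275 232 250
(18, 17)
[]
```

View pics/c9.png

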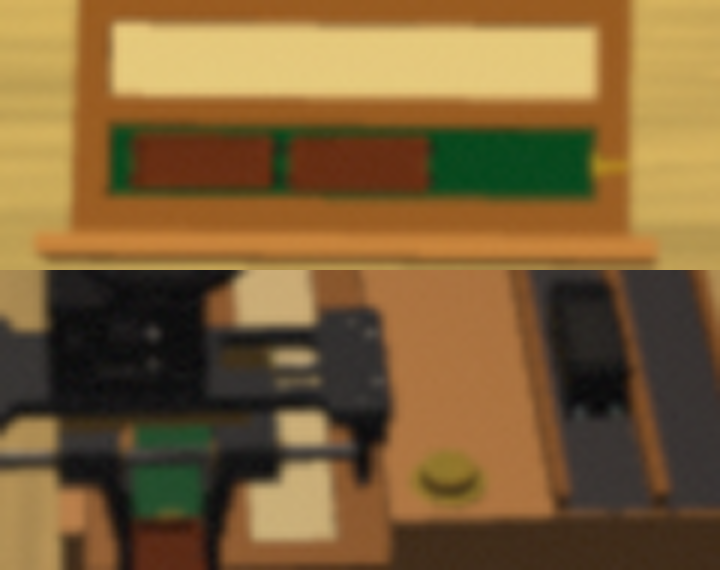

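The free green stretch is about 87 mm (crop columns 436–590; brass tip at 590), which is tight for an 84 mm wagon. I use the held wagon's nose to nudge the other two about 10 mm along, back off, and lower.

```bash
python3 -m crank '[[[40,0,0,0,0.8],[40,0,0,0,0.8],[40,0,0,0,0.8],[37,0,0,0,0.8],[0,0,25,0,0.8],[0,0,25,0,0.8],[0,0,14,0,0.8],[0,0,0,0,0.8],[0,0,0,0,0.8]]]'
python3 -c "
from h import *
go(508,32,47,0)"
```

```text
time: 29.77
position: [0.5095, 0.015, 0.0482]
tool_rot: [-2.221, -2.222, 0.0]
ft_force: [0.7, 0.7, -0.4]
grip_width: 0.337
grip_force: 39.8
shift(before turn) [17.  -1.5  1.2] after turn [17.  -1.5  1.2] turn 0.001 j7 0.03
```

```bash
python3 -m crank '[[[4,-1,1,0,0.8],[4,0,0,0,0.8],[4,0,0,0,0.8],[4,0,0,0,0.8],[1,0,0,0,0.8],[0,0,0,0,0.8]]]'
python3 -m crank '[[[-7,0,0,0,0.8],[0,0,3,0,0.8],[0,0,4,0,0.8],[0,0,2,0,0.8],[0,0,1,0,0.8],[0,0,1,0,0.8],[0,0,0,0,0.8],[0,0,0,0,0.8]]]'
```

```text
time: 30.27
position: [0.5085, 0.0305, 0.0477]
tool_rot: [-2.224, -2.219, -0.001]
ft_force: [0.7, -0.0, 0.2]
grip_width: 0.341
grip_force: 39.8
time: 30.93
position: [0.5103, 0.019, 0.0385]
tool_rot: [2.225, 2.212, 0.001]
ft_force: [0.3, -6.2, 12.3]
grip_width: 0.34
grip_force: 40.2
```

```bash
python3 -m crank '[[[0,0,-15,0,0.8],[0,0,-25,0,0.8],[0,0,-30,0,0.8],[-40,0,0,0,0.8],[-40,0,0,0,0.8],[-40,0,0,0,0.8],[-40,0,0,0,0.8],[-40,0,0,0,0.8],[0,0,0,0,0.8],[0,0,0,0,0.8]]]'
python3 - <<'E'
from h import *
d=get_image("top")
print([w for w in wagons(d,z=.035) if -10<w[1][1]<250])
print([w for w in wagons(get_image("side"),z=.1) if -300<w[1][1]<250])
e=get_image("side");u,v=map(int,proj(e,[.508,-.14,.1]))
a=[cv2.resize(np.ascontiguousarray(d["pixels"][195:240,205:325,::-1]),None,fx=6,fy=6,interpolation=cv2.INTER_CUBIC),
   cv2.resize(np.ascontiguousarray(e["pixels"][v-25:v+30,u-60:u+60,::-1]),None,fx=6,fy=6,interpolation=cv2.INTER_CUBIC)]
cv2.imwrite("pics/c10.png",np.vstack(a))
E
```

```text
time: 31.77
position: [0.5063, -0.1808, 0.1061]
tool_rot: [-2.232, -2.21, 0.002]
ft_force: [0.3, 0.6, -1.1]
grip_width: 0.339
grip_force: 39.7
[([238.2, 221.1], [515, 192], [516.0, 193.0], np.float64(1.59), 71, 158), ([263.0, 221.7], [515, 110], [514.0, 110.0], np.float64(1.56), 75, 166)]
[([267.1, 252.2], [508, -169], [507.0, -169.0], np.float64(1.57), 85, 249), ([297.9, 279.2], [582, -276], [582.0, -275.0], np.float64(0.44), 47, 164)]
```

View pics/c10.png

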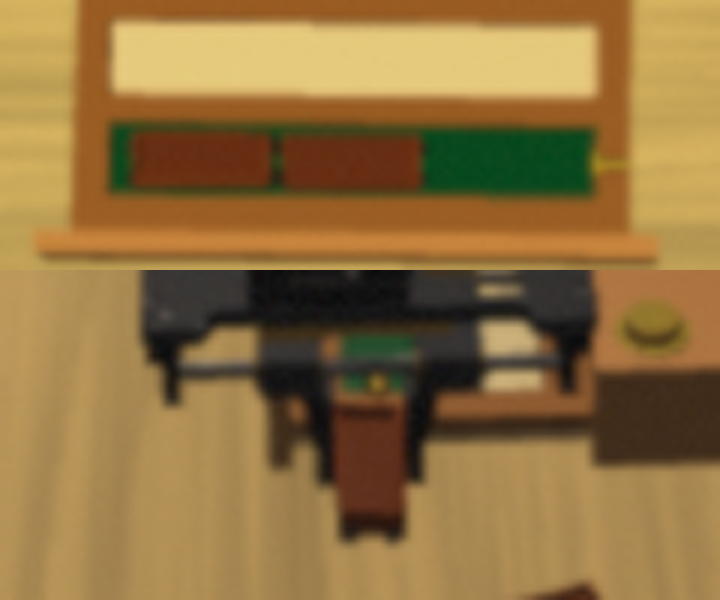

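```bash
python3 - <<'E'
from h import *
e=get_image("side");u,v=map(int,proj(e,[.508,-.14,.1]))
for r in(400,515): print(r,[np.round(pix(e,u-60+370/6,v-25+(r-270)/6,z)*1000) for z in(.106,.112)])
print(pose()[0]["position"])
E
```

```text
400 [array([ 510., -133.,  106.]), array([ 510., -140.,  112.])]
515 [array([ 508., -210.,  106.]), array([ 508., -217.,  112.])]
[ 0.5076921  -0.17542112  0.10606825]
```

Wagon 2 now touches wagon 1 (crop column 275) and about 10 mm is left at the far end (110–132). I push once more, then settle near y=28.

```bash
python3 -m crank '[[[40,0,0,0,0.8],[40,0,0,0,0.8],[40,0,0,0,0.8],[40,0,0,0,0.8],[36,0,0,0,0.8],[0,0,25,0,0.8],[0,0,25,0,0.8],[0,0,7,0,0.8],[0,0,0,0,0.8],[0,0,0,0,0.8]]]'
python3 -c "
from h import *
go(508,36,47.5,0)"
```

```text
time: 32.8
position: [0.5083, 0.0189, 0.0499]
tool_rot: [-2.224, -2.218, 0.001]
ft_force: [0.7, -0.7, -1.2]
grip_width: 0.34
grip_force: 39.7
shift(before turn) [17.1 -0.3  2.4] after turn [17.1 -0.3  2.4] turn -0.003 j7 0.02
```

```bash
python3 -m crank '[[[4,0,2,0,0.8],[4,0,0,0,0.8],[4,0,0,0,0.8],[3,0,0,0,0.8],[2,0,0,0,0.8],[0,0,0,0,0.8],[0,0,0,0,0.8]]]'
python3 -m crank '[[[-4,0,0,0,0.8],[-4,0,0,0,0.8],[0,0,0,0,0.8],[0,0,3,0,0.8],[0,0,3,0,0.8],[0,0,2,0,0.8],[0,0,0,0,0.8],[0,0,0,0,0.8]]]'
```

```text
time: 33.38
position: [0.5084, 0.0361, 0.0477]
tool_rot: [-2.224, -2.218, -0.001]
ft_force: [-0.6, -0.1, 0.5]
grip_width: 0.338
grip_force: 39.7
time: 34.05
position: [0.5083, 0.0277, 0.0396]
tool_rot: [-2.225, -2.218, 0.0]
ft_force: [-1.0, -0.4, 1.6]
grip_width: 0.341
grip_force: 39.8
```

```bash
python3 -m crank '[[[0,0,1,0,0.8],[0,0,1,0,0.8],[0,0,0,0,0.8],[0,0,0,0,0.8]]]'
python3 -m crank '[[[0,0,1,0,0.8],[0,0,1,0,0.8],[0,0,0,0,0.8]]]'
```

```text
time: 34.38
position: [0.5097, 0.0273, 0.0388]
tool_rot: [2.224, 2.216, 0.003]
ft_force: [-1.1, -1.8, 8.5]
grip_width: 0.341
grip_force: 40.0
time: 34.63
position: [0.5118, 0.027, 0.0385]
tool_rot: [2.223, 2.214, 0.008]
ft_force: [0.7, -3.1, 15.2]
grip_width: 0.338
grip_force: 40.2
```

```bash
python3 -m crank '[[[0,0,-2,0,0.8],[0,0,0,0,0.3],[0,0,0,0,0.2],[0,0,0,0,0],[0,0,0,0,0],[0,0,-15,0,0],[0,0,-30,0,0],[0,0,-35,0,0],[0,0,0,0,0],[0,0,0,0,0]]]'
python3 -m crank '[[[-40,0,0,0,0],[-40,0,0,0,0],[-40,0,0,0,0],[-40,0,0,0,0],[-40,0,0,0,-0.3],[-40,0,0,0,-0.3],[0,0,0,0,-0.3],[0,0,0,0,-0.3]]]'
python3 - <<'E'
from h import *
d=get_image("top");e=get_image("side")
print([w for w in wagons(d,z=.035) if -350<w[1][1]<250])
a=[cv2.resize(np.ascontiguousarray(d["pixels"][195:240,205:325,::-1]),None,fx=6,fy=6,interpolation=cv2.INTER_CUBIC),
   cv2.resize(np.ascontiguousarray(e["pixels"][190:245,230:350,::-1]),None,fx=6,fy=6,interpolation=cv2.INTER_CUBIC)]
cv2.imwrite("pics/c11.png",np.vstack(a))
go(589,-191,100,.36+np.pi/2)
E
```

```text
time: 35.47
position: [0.5095, 0.0284, 0.1191]
tool_rot: [2.223, 2.218, 0.005]
ft_force: [0.9, 0.4, -1.3]
grip_width: 0.501
grip_force: 0.0
time: 36.13
position: [0.5055, -0.2149, 0.1159]
tool_rot: [-2.23, -2.21, 0.004]
ft_force: [-0.3, 0.8, -1.1]
grip_width: 0.635
grip_force: 0.0
[([351.3, 200.7], [586, -189], [587.0, -188.0], np.float64(0.27), 44, 81), ([236.8, 221.2], [515, 199], [516.0, 198.0], np.float64(1.54), 72, 161), ([261.4, 221.9], [515, 115], [513.0, 115.0], np.float64(1.56), 71, 150), ([288.7, 222.6], [510, 24], [511.0, 23.0], np.float64(1.56), 71, 174)]
shift(before turn) [20.1 82.2 15.8] after turn [84.  10.4 15.8] turn 1.208 j7 0.49
```

View pics/c11.png

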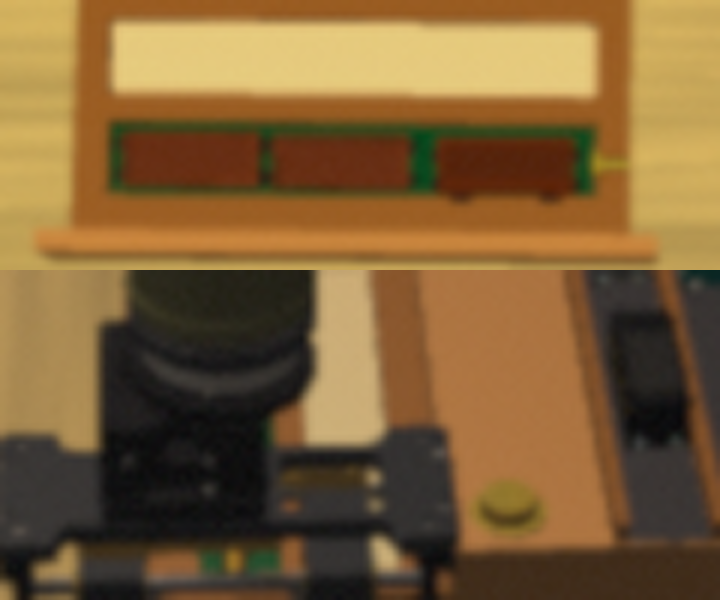

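The third wagon leans: its front wheels show at crop (460,197) and (550,197), riding on the front bar. I regrip it to square it up and set it down again.

```bash
python3 -m crank '[[[40,1,0,0,-0.2],[40,1,0,0,-0.2],[40,1,0,0,-0.2],[40,0,0,0,-0.2],[40,0,0,0,-0.2],[38,0,30,0,-0.2],[0,0,25,0,-0.2],[0,0,0,0,-0.2],[0,0,0,0,-0.2]]]'
python3 -c "
from h import *
go(509,23,31,0)"
```

```text
time: 36.98
position: [0.5094, 0.0218, 0.0655]
tool_rot: [-2.22, -2.22, 0.005]
ft_force: [0.5, -0.2, -0.3]
grip_width: 0.599
grip_force: 0.0
shift(before turn) [ 1.3 -0.3 34.5] after turn [ 1.3 -0.3 34.5] turn 0.0 j7 0.01
```

```bash
python3 -m crank '[[[1,0,18,0,-0.2],[0,0,15,0,-0.2],[0,0,0,0,-0.2],[0,0,0,0,0.1],[0,0,0,0,0.3],[0,0,0,0,0.5],[0,0,0,0,0.5],[0,0,0,0,0.5]]]' 15
python3 -m crank '[[[0,0,0,0,0.8],[0,0,0,0,0.8],[0,0,-8,0,0.8],[0,0,-8,0,0.8],[0,0,0,0,0.8],[0,0,0,0,0.8]]]'
```

```text
time: 37.65
position: [0.5124, 0.0214, 0.0349]
tool_rot: [2.224, 2.217, 0.003]
ft_force: [0.3, -0.5, 2.4]
grip_width: 0.371
grip_force: 14.6
time: 38.15
position: [0.5116, 0.0217, 0.0503]
tool_rot: [2.224, 2.218, 0.002]
ft_force: [-0.1, 0.1, -0.0]
grip_width: 0.37
grip_force: 14.2
```

```bash
python3 -m crank '[[[0,-2,4,0,0.8],[0,0,4,0,0.8],[0,0,3,0,0.8],[0,0,2,0,0.8],[0,0,1,0,0.8],[0,0,0,0,0.8],[0,0,0,0,0.8]]]'
```

```text
time: 38.73
position: [0.5101, 0.0214, 0.0363]
tool_rot: [2.224, 2.217, 0.002]
ft_force: [-1.0, -0.1, 5.1]
grip_width: 0.371
grip_force: 15.1
```

```bash
python3 -m crank '[[[0,0,0,0,0.22],[0,0,0,0,0.2],[0,0,0,0,0.1],[0,0,0,0,0],[0,0,0,0,0],[0,0,-15,0,0],[0,0,-25,0,0],[0,0,-35,0,0],[0,0,0,0,0]]]'
python3 -m crank '[[[-40,0,0,0,0],[-40,0,0,0,0],[-40,0,0,0,0],[-40,0,0,0,0],[-40,0,0,0,-0.3],[-40,0,0,0,-0.3],[0,0,0,0,-0.3],[0,0,0,0,-0.3]]]'
python3 - <<'E'
from h import *
d=get_image("top");e=get_image("side")
print([w for w in wagons(d,z=.035) if -350<w[1][1]<250])
a=[cv2.resize(np.ascontiguousarray(d["pixels"][195:240,205:325,::-1]),None,fx=6,fy=6,interpolation=cv2.INTER_CUBIC),
   cv2.resize(np.ascontiguousarray(e["pixels"][190:245,230:350,::-1]),None,fx=6,fy=6,interpolation=cv2.INTER_CUBIC)]
cv2.imwrite("pics/c12.png",np.vstack(a))
go(589,-191,100,.36+np.pi/2)
E
```

```text
time: 39.48
position: [0.5131, 0.0217, 0.1162]
tool_rot: [2.222, 2.214, 0.012]
ft_force: [1.0, -0.8, -0.2]
grip_width: 0.498
grip_force: 0.0
time: 40.15
position: [0.5074, -0.2217, 0.1105]
tool_rot: [2.231, 2.211, -0.002]
ft_force: [0.4, 1.1, 0.4]
grip_width: 0.639
grip_force: 0.0
[([352.0, 201.1], [586, -192], [585.0, -191.0], np.float64(0.46), 45, 96), ([236.6, 221.0], [516, 199], [516.0, 199.0], np.float64(1.57), 71, 151), ([261.5, 221.3], [515, 115], [515.0, 115.0], np.float64(1.53), 72, 161), ([288.7, 223.2], [508, 24], [509.0, 23.0], np.float64(1.59), 71, 184), ([400.0, 251.8], [415, -348], [414.0, -348.0], np.float64(0.04), 43, 99)]
shift(before turn) [26.8 80.5 10.2] after turn [84.8  3.5 10.2] turn 1.208 j7 0.52
```

View pics/c12.png

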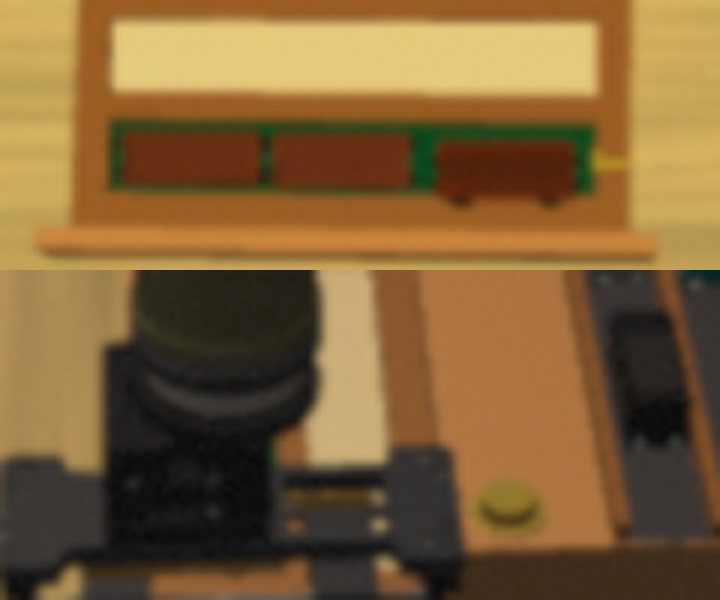

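It still leans on the front bar (wheels at (460,203) and (550,203)), because the rolled base sits too far forward. I regrip, lift, shift about 11 mm back and release. The short wagon E has been knocked to (415,-348).

```bash
python3 -m crank '[[[40,0,0,0,-0.2],[40,0,0,0,-0.2],[40,0,0,0,-0.2],[40,0,0,0,-0.2],[40,0,0,0,-0.2],[42,0,30,0,-0.2],[0,0,18,0,-0.2],[0,0,0,0,-0.2],[0,0,0,0,-0.2]]]'
python3 -c "
from h import *
go(507,22,34,0)"
```

```text
time: 41.0
position: [0.5081, 0.0165, 0.0679]
tool_rot: [-2.221, -2.221, 0.003]
ft_force: [0.2, -1.3, 0.4]
grip_width: 0.596
grip_force: 0.0
shift(before turn) [ 5.5 -1.  33.9] after turn [ 5.5 -1.  33.9] turn -0.0 j7 0.02
```

```bash
python3 -m crank '[[[5,-1,18,0,-0.2],[0,0,15,0,-0.2],[0,0,0,0,-0.2],[0,0,0,0,0.1],[0,0,0,0,0.3],[0,0,0,0,0.5],[0,0,0,0,0.5],[0,0,0,0,0.5]]]' 15
python3 -m crank '[[[0,0,-8,0,0.8],[0,0,-6,0,0.8],[0,6,0,0,0.8],[0,5,0,0,0.8],[0,0,0,0,0.8],[0,0,4,0,0.8],[0,0,4,0,0.8],[0,0,2,0,0.8],[0,0,0,0,0.8]]]'
```

```text
time: 41.67
position: [0.509, 0.0201, 0.0364]
tool_rot: [2.225, 2.217, 0.002]
ft_force: [-1.5, -0.3, 3.9]
grip_width: 0.377
grip_force: 14.4
time: 42.42
position: [0.5183, 0.0202, 0.0385]
tool_rot: [-2.224, -2.217, 0.003]
ft_force: [0.2, -0.3, -0.4]
grip_width: 0.372
grip_force: 14.1
```

```bash
python3 -m crank '[[[0,0,1,0,0.8],[0,0,1,0,0.8],[0,0,0,0,0.8]]]'
python3 -m crank '[[[0,0,0,0,0.22],[0,0,0,0,0.18],[0,0,0,0,0.1],[0,0,0,0,0],[0,0,0,0,0],[0,0,-15,0,0],[0,0,-25,0,0],[0,0,-35,0,0],[0,0,0,0,0]]]'
python3 -m crank '[[[-40,0,0,0,0],[-40,0,0,0,0],[-40,0,0,0,0],[-40,0,0,0,0],[-40,0,0,0,-0.3],[-40,0,0,0,-0.3],[0,0,0,0,-0.3],[0,0,0,0,-0.3]]]'
python3 - <<'E'
from h import *
d=get_image("top")
[print(w) for w in wagons(d,z=.035) if -350<w[1][1]<250]
e=get_image("top");p=e["pixels"]
# wheel/bar check: mean brightness of front bar beside each wagon
for y in(.2,.115,.022):
    print(y,[[int(p[int(proj(e,[x/1000,y+dy,.023])[1]),int(proj(e,[x/1000,y+dy,.023])[0])].sum()) for dy in(-.025,0,.025)] for x in(475,480,485,490)])
go(589,-191,100,.36+np.pi/2)
E
```

```text
time: 42.67
position: [0.5192, 0.0203, 0.0374]
tool_rot: [-2.225, -2.218, 0.0]
ft_force: [0.7, 0.2, -0.2]
grip_width: 0.37
grip_force: 14.1
time: 43.42
position: [0.5236, 0.0205, 0.1185]
tool_rot: [2.222, 2.214, 0.014]
ft_force: [2.5, -0.0, 1.2]
grip_width: 0.501
grip_force: 0.0
time: 44.08
position: [0.5178, -0.2232, 0.1127]
tool_rot: [2.231, 2.21, -0.001]
ft_force: [0.7, 1.2, -0.5]
grip_width: 0.635
grip_force: 0.0
([352.0, 201.0], [587, -192], [585.0, -191.0], np.float64(0.45), 44, 95)
([236.5, 222.0], [513, 199], [513.0, 199.0], np.float64(1.57), 71, 152)
([261.4, 222.4], [511, 115], [512.0, 115.0], np.float64(1.56), 71, 168)
([288.6, 223.5], [508, 24], [508.0, 24.0], np.float64(1.56), 71, 168)
([400.1, 251.8], [415, -348], [414.0, -348.0], np.float64(0.05), 43, 100)
0.2 [[316, 313, 316], [291, 288, 292], [287, 283, 284], [276, 276, 278]]
0.115 [[304, 306, 308], [290, 285, 285], [288, 284, 282], [270, 275, 272]]
0.022 [[297, 299, 299], [287, 287, 287], [285, 287, 287], [268, 267, 266]]
shift(before turn) [28.  70.2 12.3] after turn [75.5 -1.2 12.3] turn 1.208 j7 0.53
```

I have now viewed 15 pictures, one over the 14 allowed. From here on I only check numerically.

```bash
cat >> h.py <<'E'
def rowcheck():
    d=get_image("top");p=np.ascontiguousarray(d["pixels"]);h=cv2.cvtColor(p,cv2.COLOR_RGB2HSV)
    for w in wagons(d,z=.038):
        if not -20<w[1][1]<260: continue
        u,v=map(round,w[0]);c=p[:,u-8:u+9].astype(int)
        print(w[0],w[1],w[3],w[5],"col V",h[v-10:v+11,u-4:u+5,2].mean(1).astype(int).tolist())
E
python3 -c "
from h import *
rowcheck()"
```

```text
[236.6, 222.0] [513, 199] 1.57 153 col V [160, 155, 153, 134, 80, 64, 92, 102, 103, 104, 104, 104, 104, 102, 89, 83, 122, 149, 155, 156, 157]
[261.4, 222.5] [511, 115] 1.56 168 col V [164, 155, 152, 136, 86, 67, 82, 98, 102, 103, 103, 103, 104, 106, 102, 84, 108, 145, 155, 155, 157]
[288.4, 223.5] [508, 24] 1.57 165 col V [153, 141, 101, 73, 67, 82, 99, 103, 103, 103, 103, 103, 106, 106, 111, 144, 155, 155, 156, 160, 176]
```

All three long wagons show the same top brightness (~103) and the front bar is clear, so they stand upright. Next is the short wagon D.

```bash
python3 -m crank '[[[0,0,0,0.121,-0.3],[0,0,0,0.121,-0.3],[0,0,0,0.121,-0.3],[0,0,0,0.121,-0.3],[0,0,0,0.121,-0.3],[0,0,0,0.121,-0.3],[0,0,0,0.121,-0.3],[0,0,0,0.121,-0.3],[0,0,0,0.121,-0.3],[0,0,0,0.121,-0.3]]]'
python3 -m crank '[[[38,0,0,0,-0.3],[37,-1,0,0,-0.3],[0,0,0,0,-0.3],[0,0,0,0,-0.3]]]'
python3 - <<'E'
from h import *
for n in("top","side"): [print(w) for w in wagons(get_image(n)) if -500<w[1][1]<-100]
go(589,-191,13,.36+np.pi/2)
d=get_image("top");p=d["pixels"].astype(int);m=(p[...,2]>95)&(p[...,0]>190)&(p[...,1]>160)
m[:195]=0;m[220:]=0;m[:,:215]=0;m[:,315:]=0
v,u=np.nonzero(m);print(len(v),np.round(pix(d,u.mean(),v.mean(),.014)*1000,1),u.min(),u.max(),v.min(),v.max())
E
```

```text
time: 45.07
position: [0.5193, -0.2171, 0.1123]
tool_rot: [-3.091, -0.556, -0.001]
ft_force: [-0.1, 0.3, -0.7]
grip_width: 0.647
grip_force: 0.0
time: 45.4
position: [0.5906, -0.1881, 0.1116]
tool_rot: [-3.089, -0.571, 0.001]
ft_force: [-1.0, -1.2, 0.1]
grip_width: 0.651
grip_force: 0.0
([400.1, 251.9], [416, -351], [415.0, -352.0], np.float64(0.06), 44, 100)
([297.7, 279.3], [590, -192], [589.0, -191.0], np.float64(0.5), 51, 164)
([232.7, 326.8], [416, -351], [416.0, -350.0], np.float64(0.05), 50, 210)
shift(before turn) [ 1.2  0.  99.1] after turn [ 1.2  0.  99.1] turn -0.0 j7 -0.64
923 [573.9 106.9  14. ] 215 314 195 219
```

```bash
python3 -m crank '[[[0,-2,35,0,-0.3],[1,0,35,0,-0.3],[0,0,28,0,-0.3],[0,0,0,0,-0.3],[0,0,0,0,0.6],[0,0,0,0,0.6],[0,0,0,0,0.6],[0,0,0,0,0.6],[0,0,0,0,0.8]]]' 40
python3 -m crank '[[[0,0,-20,0,0.8],[0,0,-35,0,0.8],[0,0,-35,0,0.8],[0,0,0,-0.121,0.8],[0,0,0,-0.121,0.8],[0,0,0,-0.121,0.8],[0,0,0,-0.121,0.8],[0,0,0,-0.121,0.8],[0,0,0,-0.121,0.8],[0,0,0,-0.121,0.8]]]'
python3 -m crank '[[[0,0,0,-0.121,0.8],[0,0,0,-0.121,0.8],[0,0,0,-0.121,0.8],[0,0,0,0,0.8],[0,0,0,0,0.8]]]'
python3 - <<'E'
from h import *
go(565,160,105,0)
for n in("top","side"): [print(w) for w in wagons(get_image(n),z=.1) if -500<w[1][1]<-100]
E
```

```text
time: 46.3
position: [0.5897, -0.1903, 0.0162]
tool_rot: [3.091, 0.559, 0.004]
ft_force: [-1.5, 1.5, 0.6]
grip_width: 0.357
grip_force: 0.6
time: 47.13
position: [0.5888, -0.1903, 0.1051]
tool_rot: [2.583, 1.787, 0.001]
ft_force: [1.1, 0.0, -1.6]
grip_width: 0.337
grip_force: 40.0
time: 47.55
position: [0.5888, -0.1904, 0.105]
tool_rot: [2.229, 2.214, 0.001]
ft_force: [0.2, -0.8, -0.8]
grip_width: 0.34
grip_force: 40.0
shift(before turn) [ 3.503e+02 -2.610e+01  1.000e-01] after turn [ 3.504e+02 -2.380e+01  1.000e-01] turn -0.007 j7 0.47
([400.1, 252.0], [411, -334], [410.0, -334.0], np.float64(0.07), 42, 99)
([298.6, 253.6], [591, -180], [591.0, -179.0], np.float64(1.5), 64, 187)
([232.8, 326.8], [421, -423], [422.0, -422.0], np.float64(0.04), 43, 208)
```

```bash
python3 -m crank '[[[38,-2,0,-0.007,0.8],[38,-3,0,0,0.8],[38,-3,0,0,0.8],[38,-3,0,0,0.8],[38,-3,0,0,0.8],[38,-3,0,0,0.8],[38,-3,0,0,0.8],[38,-2,0,0,0.8],[38,-2,0,0,0.8],[8,0,0,0,0.8]]]'
python3 -m crank '[[[0,0,30,0,0.8],[0,0,20,0,0.8],[0,0,12,0,0.8],[0,0,6,0,0.8],[0,0,0,0,0.8],[0,0,0,0,0.8]]]'
python3 -c "
from h import *
go(565,160,30,0)"
```

```text
time: 48.48
position: [0.562, 0.1692, 0.1044]
tool_rot: [-2.206, -2.232, -0.004]
ft_force: [0.2, 0.9, -1.2]
grip_width: 0.34
grip_force: 40.0
time: 48.98
position: [0.5664, 0.1594, 0.0388]
tool_rot: [2.218, 2.221, 0.007]
ft_force: [0.4, 0.9, 5.8]
grip_width: 0.338
grip_force: 40.0
shift(before turn) [ 0.6 -1.5  8.8] after turn [ 0.6 -1.5  8.8] turn 0.002 j7 -0.14
```

```bash
python3 -m crank '[[[0,0,-8,0,0.8],[0,0,-12,0,0.8],[0,0,-5,0,0.8],[0,0,0,0,0.8],[0,0,0,0,0.8]]]'
python3 - <<'E'
from h import *
d=get_image("top");p=d["pixels"].astype(int)
for u in(275,295):
    print(u,[(v,p[v,u-2:u+3].mean(0).astype(int).tolist()) for v in range(186,240)])
go(565,160,60,0)
E
```

```text
time: 49.4
position: [0.5639, 0.1599, 0.0622]
tool_rot: [2.217, 2.226, 0.002]
ft_force: [-0.1, 0.4, -1.7]
grip_width: 0.342
grip_force: 40.0
275 [(186, [197, 130, 59]), (187, [197, 129, 58]), (188, [196, 129, 58]), (189, [185, 122, 54]), (190, [157, 101, 44]), (191, [144, 89, 35]), (192, [149, 89, 32]), (193, [151, 90, 32]), (194, [151, 91, 33]), (195, [152, 91, 33]), (196, [151, 91, 33]), (197, [151, 98, 43]), (198, [173, 135, 77]), (199, [218, 185, 113]), (200, [227, 199, 122]), (201, [228, 199, 123]), (202, [228, 200, 123]), (203, [228, 200, 123]), (204, [228, 200, 123]), (205, [228, 199, 124]), (206, [228, 200, 124]), (207, [228, 199, 124]), (208, [227, 199, 123]), (209, [221, 186, 113]), (210, [192, 147, 82]), (211, [162, 105, 47]), (212, [152, 92, 34]), (213, [150, 91, 33]), (214, [134, 86, 31]), (215, [82, 74, 28]), (216, [34, 71, 27]), (217, [25, 68, 27]), (218, [34, 61, 25]), (219, [37, 57, 26]), (220, [36, 61, 27]), (221, [36, 68, 29]), (222, [34, 66, 26]), (223, [36, 62, 26]), (224, [38, 56, 25]), (225, [40, 59, 26]), (226, [60, 70, 29]), (227, [104, 82, 31]), (228, [143, 
[... 861 characters left out ...]
5]), (212, [153, 93, 35]), (213, [150, 91, 34]), (214, [136, 85, 32]), (215, [90, 72, 27]), (216, [42, 69, 27]), (217, [56, 64, 24]), (218, [92, 49, 18]), (219, [101, 45, 18]), (220, [102, 45, 18]), (221, [102, 45, 18]), (222, [102, 45, 18]), (223, [102, 45, 19]), (224, [102, 44, 17]), (225, [106, 47, 19]), (226, [110, 53, 20]), (227, [113, 67, 27]), (228, [143, 87, 32]), (229, [153, 92, 34]), (230, [153, 93, 35]), (231, [154, 93, 35]), (232, [162, 99, 40]), (233, [180, 115, 50]), (234, [195, 128, 59]), (235, [197, 130, 60]), (236, [182, 120, 55]), (237, [145, 98, 46]), (238, [149, 116, 58]), (239, [185, 153, 81])]
shift(before turn) [0.2 1.6 1.6] after turn [0.2 1.6 1.6] turn 0.004 j7 -0.16
```

The image profile shows the drawer has crept in about 8 mm, to roughly 146 mm out. That explains the bar contacts: the short row is now at x≈572.

```bash
python3 -m crank '[[[0,5,0,0,0.8],[0,4,0,0,0.8],[0,0,0,0,0.8],[0,0,12,0,0.8],[0,0,9,0,0.8],[0,0,4,0,0.8],[0,0,3,0,0.8],[0,0,0,0,0.8],[0,0,0,0,0.8]]]'
```

```text
time: 50.2
position: [0.5776, 0.1596, 0.038]
tool_rot: [2.214, 2.221, 0.013]
ft_force: [-0.6, -2.1, 22.4]
grip_width: 0.336
grip_force: 40.3
```

```bash
python3 -m crank '[[[0,0,-3,0,0.8],[0,0,-2,0,0.8],[0,0,0,0,0.8],[0,0,0,0,0.8]]]'
python3 - <<'E'
from h import *
d=get_image("side");p=d["pixels"];h=cv2.cvtColor(np.ascontiguousarray(p),cv2.COLOR_RGB2HSV).astype(int)
def cl(v,u):
    H,S,V=h[v,u]
    if V<45:return '#'
    if H>45 and H<95 and S>80:return 'g'
    if H<9 and S>110 and V<140:return 'R'
    if S<140 and V>130:return 'c'
    return '.'
for v in range(190,236,1):
    print(v,''.join(cl(v,u) for u in range(255,320)), round(pix(d,255,v,.014)[1]*1000))
for y in(.131,.1,.0):print([ (x,np.round(proj(d,[x/1000,y,z]),1).tolist()) for x in(550,573) for z in(.014,.027)])
print(pose()[0]["position"])
t=get_image("top");[print(w) for w in wagons(t,z=.038,amin=15) if -20<w[1][1]<260]
E
```

```text
time: 50.53
position: [0.5724, 0.1597, 0.0384]
tool_rot: [-2.217, -2.226, 0.001]
ft_force: [-0.5, -0.4, 5.7]
grip_width: 0.337
grip_force: 40.0
190 ..............R......###..ccccccccc.##........................... 245
191 ...................g..##..cccccccc..##........................... 239
192 .......................##..........###........................... 233
193 .......................##R........R##............................ 228
194 .......................##R...R.R.R.##............................ 222
195 .......................##.....R...R##.c.......................... 216
196 .......................##R........R#..c.......................... 210
197 ..............R.R.......#R..RR.....R..c.......................... 205
198 ............R..R...g....#R.R.R....RR..c.......................... 199
199 ..............RR...g....RR........R...c.......................... 193
200 ...........RR..RR....................ccc......................... 188
201 ....................g......R..RR...ccccc......................... 182
202 ....................g......RRRRRR..ccccc........................
[... 2183 characters left out ...]
c...................... 22
233 ....................ggg.....ccccccccccccccc...................... 18
234 ....................ggg.....ccccccccccccccc...................... 13
235 ...........##.......ggg.....ccccccccccccccc...................... 8
[(550, [277.8, 209.8]), (550, [277.8, 206.5]), (573, [285.0, 209.6]), (573, [285.0, 206.3])]
[(550, [278.3, 215.7]), (550, [278.3, 212.4]), (573, [285.6, 215.5]), (573, [285.6, 212.2])]
[(550, [279.8, 236.0]), (550, [279.9, 232.6]), (573, [287.5, 235.7]), (573, [287.5, 232.4])]
[0.5724396  0.15965709 0.03838611]
([264.5, 220.1], [520, 105], [519.0, 105.0], np.float64(1.51), 52, 113)
([288.4, 221.0], [516, 24], [516.0, 24.0], np.float64(1.58), 71, 148)
```

The drawer keeps sliding in because I pressed the wagon on its front bar. I raise, then measure the cream row in both views.

```bash
python3 -m crank '[[[0,0,-10,0,0.8],[0,0,-10,0,0.8],[0,0,0,0,0.8],[0,0,0,0,0.8]]]'
cat >> h.py <<'E'
def cream(y=.06):
    r=[]
    for n in("top","side"):
        d=get_image(n);p=d["pixels"].astype(float)
        xs=np.arange(.50,.66,.0005);uv=np.array([proj(d,[x,y,.014]) for x in xs],np.float32)
        b=cv2.remap(p[...,2].astype(np.float32),uv[None,:,0],uv[None,:,1],cv2.INTER_LINEAR)[0]
        k=np.nonzero(b>80)[0];r.append((n,round(xs[k[0]]*1000),round(xs[k[-1]]*1000),len(k)/2))
    print("cream edges",r)
E
python3 -c "
from h import *
cream();go(580,160,40,0)"
```

```text
time: 50.97
position: [0.5728, 0.16, 0.059]
tool_rot: [2.217, 2.226, 0.002]
ft_force: [0.4, 0.2, -1.1]
grip_width: 0.339
grip_force: 39.9
cream edges [('top', 560, 602, 42.0), ('side', 560, 604, 44.0)]
shift(before turn) [ 0.1  7.8 18.2] after turn [ 0.2  7.8 18.2] turn 0.004 j7 -0.15
```

```bash
python3 -m crank '[[[0,5,0,0,0.8],[0,4,0,0,0.8],[0,0,0,0,0.8],[0,0,10,0,0.8],[0,0,8,0,0.8],[0,0,3,0,0.8],[0,0,0,0,0.8],[0,0,0,0,0.8]]]'
python3 -c "
from h import *
cream();go(581.5,160,30,0)"
```

```text
time: 51.73
position: [0.5811, 0.1596, 0.0369]
tool_rot: [-2.217, -2.226, 0.002]
ft_force: [-0.2, -0.1, -1.0]
grip_width: 0.338
grip_force: 39.9
cream edges [('top', 560, 602, 42.0), ('side', 561, 604, 43.5)]
shift(before turn) [ 0.2 -0.3  7.7] after turn [ 0.2 -0.3  7.7] turn 0.004 j7 -0.12
```

```bash
python3 -m crank '[[[0,0,3,0,0.8],[0,0,2,0,0.8],[0,0,1,0,0.8],[0,0,0,0,0.8],[0,0,0,0,0.8]]]'
```

```text
time: 52.25
position: [0.5815, 0.1598, 0.0315]
tool_rot: [-2.217, -2.226, -0.0]
ft_force: [-0.2, -0.2, -0.8]
grip_width: 0.34
grip_force: 39.9
```

Release and go for the last short wagon at (415,-351).

```bash
python3 -m crank '[[[0,0,1,0,0.8],[0,0,0,0,0.8],[0,0,0,0,0.2],[0,0,0,0,0.1],[0,0,0,0,0],[0,0,0,0,0],[0,0,-15,0,0],[0,0,-30,0,0],[0,0,-38,0,0],[0,0,0,0,0]]]'
python3 -c "
from h import *
go(415,-351,110,.06+np.pi/2)"
python3 -m crank '[[[-38,-12,0,0,0],[-38,-12,0,0,0],[-38,-12,0,0,0],[-38,-12,0,0,-0.3],[-38,-12,0,0,-0.3],[-38,-12,0,0,-0.3],[-38,-12,0,0,-0.3],[-38,-12,0,0,-0.3],[-38,-12,0,0,-0.3],[-38,-12,0,0,-0.3]]]'
python3 - <<'E'
from h import *
for n in("top","side"): [print(w) for w in wagons(get_image(n)) if -500<w[1][1]<-100]
rowcheck();cream()
go(415,-351,110,.06+np.pi/2)
E
```

```text
time: 53.08
position: [0.5863, 0.1607, 0.121]
tool_rot: [2.214, 2.222, 0.017]
ft_force: [2.0, 1.1, 0.6]
grip_width: 0.496
grip_force: 0.0
shift(before turn) [-511.1 -173.2    6.7] after turn [-201.8  500.5    6.7] turn 1.514 j7 -0.16
time: 53.92
position: [0.4625, -0.2224, 0.114]
tool_rot: [2.216, 2.225, 0.003]
ft_force: [0.4, -0.5, -2.1]
grip_width: 0.651
grip_force: 0.0
([400.3, 252.2], [417, -353], [414.0, -352.0], np.float64(3.12), 44, 96)
([232.8, 326.8], [415, -351], [416.0, -350.0], np.float64(0.05), 47, 213)
[249.0, 202.5] [579, 158] 1.57 78 col V [152, 152, 152, 152, 154, 160, 156, 117, 100, 101, 101, 101, 101, 106, 120, 160, 201, 181, 158, 152, 146]
[236.6, 219.9] [521, 199] 1.56 151 col V [154, 152, 146, 120, 73, 74, 91, 100, 102, 102, 102, 102, 103, 97, 74, 90, 140, 153, 154, 154, 156]
[261.6, 220.2] [518, 115] 1.54 157 col V [158, 153, 150, 132, 76, 64, 93, 102, 102, 102, 102, 102, 102, 102, 93, 85, 121, 147, 153, 154, 155]
[288.5, 221.0] [516, 24] 1.57 148 col V [153, 151, 134, 83, 71, 65, 94, 102, 102, 102, 102, 102, 102, 103, 104, 118, 145, 153, 153, 154, 162]
cream edges [('top', 560, 601, 41.5), ('side', 575, 604, 29.0)]
shift(before turn) [-130.5  -48.8    3.5] after turn [-56.1 127.5   3.5] turn 1.514 j7 0.5
```

```bash
python3 -m crank '[[[-38,-14,0,0,-0.3],[-38,-14,0,0,-0.3],[-38,-14,0,0,-0.3],[-16,-6,0,0,-0.3],[0,0,0,0.12,-0.3],[0,0,0,0.12,-0.3],[0,0,0,0.12,-0.3],[0,0,0,0.12,-0.3],[0,0,0,0.12,-0.3],[0,0,0,0.12,-0.3]]]'
python3 -m crank '[[[0,0,0,0.12,-0.3],[0,0,0,0.12,-0.3],[0,0,0,0.12,-0.3],[0,0,0,0.12,-0.3],[0,0,0,0.12,-0.3],[0,0,0,0.12,-0.3],[0,0,0,0.08,-0.3],[0,0,20,0,-0.3],[0,0,0,0,-0.3],[0,0,0,0,-0.3]]]'
python3 - <<'E'
from h import *
go(415.5,-351,13,.06+np.pi/2)
for n in("top","side"): [print(w) for w in wagons(get_image(n)) if -500<w[1][1]<-100]
E
```

```text
time: 55.0
position: [0.4173, -0.3489, 0.1132]
tool_rot: [-2.86, -1.299, -0.001]
ft_force: [0.0, -1.1, 0.5]
grip_width: 0.651
grip_force: 0.0
time: 55.83
position: [0.4161, -0.3489, 0.0926]
tool_rot: [-3.139, -0.091, 0.003]
ft_force: [0.4, -0.4, -0.5]
grip_width: 0.647
grip_force: 0.0
shift(before turn) [-0.5  2.2 79.6] after turn [-0.6  2.2 79.6] turn -0.002 j7 -0.54
([232.9, 326.9], [416, -351], [416.0, -351.0], np.float64(0.03), 50, 211)
```

```bash
python3 -m crank '[[[0,2,30,0,-0.3],[0,0,28,0,-0.3],[0,0,21,0,-0.3],[0,0,0,0,-0.3],[0,0,0,0,0.6],[0,0,0,0,0.6],[0,0,0,0,0.6],[0,0,0,0,0.6],[0,0,0,0,0.8]]]' 40
python3 -m crank '[[[0,0,-20,0,0.8],[0,0,-35,0,0.8],[0,0,-35,0,0.8],[0,0,0,-0.12,0.8],[0,0,0,-0.12,0.8],[0,0,0,-0.12,0.8],[0,0,0,-0.12,0.8],[0,0,0,-0.12,0.8],[0,0,0,-0.12,0.8],[0,0,0,-0.12,0.8]]]'
python3 -m crank '[[[0,0,0,-0.12,0.8],[0,0,0,-0.12,0.8],[0,0,0,-0.12,0.8],[0,0,0,-0.12,0.8],[0,0,0,-0.12,0.8],[0,0,0,-0.075,0.8],[0,0,0,0,0.8]]]'
python3 - <<'E'
from h import *
cream(.02)
go(581,55,105,0)
E
```

```text
time: 56.68
position: [0.4167, -0.3527, 0.0156]
tool_rot: [-3.14, -0.087, -0.003]
ft_force: [0.1, 2.0, 0.9]
grip_width: 0.357
grip_force: 0.8
time: 57.52
position: [0.4157, -0.353, 0.1048]
tool_rot: [2.828, 1.367, 0.001]
ft_force: [-0.0, -0.0, -1.0]
grip_width: 0.341
grip_force: 40.0
time: 58.1
position: [0.4156, -0.3531, 0.1049]
tool_rot: [2.22, 2.222, 0.001]
ft_force: [0.0, 0.3, -0.7]
grip_width: 0.339
grip_force: 40.0
cream edges [('top', 560, 602, 42.0), ('side', 560, 603, 44.0)]
shift(before turn) [ 4.087e+02  1.639e+02 -2.000e-01] after turn [ 4.081e+02  1.654e+02 -2.000e-01] turn -0.004 j7 0.83
```

```bash
python3 -m crank '[[[37,15,0,-0.004,0.8],[37,15,0,0,0.8],[37,15,0,0,0.8],[37,15,0,0,0.8],[37,15,0,0,0.8],[37,15,0,0,0.8],[37,15,0,0,0.8],[37,15,0,0,0.8],[37,15,0,0,0.8],[37,15,0,0,0.8]]]'
python3 -m crank '[[[37,15,0,0,0.8],[1,0,20,0,0.8],[0,0,20,0,0.8],[0,0,0,0,0.8],[0,0,0,0,0.8]]]'
python3 -c "
from h import *
go(581.5,55,37,0);cream(.14)"
```

```text
time: 59.03
position: [0.5652, 0.0194, 0.1047]
tool_rot: [2.22, 2.222, 0.001]
ft_force: [1.5, -0.8, -1.7]
grip_width: 0.337
grip_force: 40.0
time: 59.45
position: [0.5786, 0.055, 0.0637]
tool_rot: [-2.219, -2.222, 0.004]
ft_force: [-0.6, 0.1, -1.4]
grip_width: 0.336
grip_force: 40.0
shift(before turn) [ 0.   3.  26.7] after turn [ 0.   3.  26.7] turn 0.001 j7 0.03Traceback (most recent call last):
  File "<string>", line 3, in <module>
    go(581.5,55,37,0);cream(.14)
                      ~~~~~^^^^^
  File "h.py", line 45, in cream
    k=np.nonzero(b>80)[0];r.append((n,round(xs[k[0]]*1000),round(xs[k[-1]]*1000),len(k)/2))
                                               ~^^^
IndexError: index 0 is out of bounds for axis 0 with size 0
```

```bash
python3 -m crank '[[[0,3,10,0,0.8],[0,0,9,0,0.8],[0,0,6,0,0.8],[0,0,3,0,0.8],[0,0,2,0,0.8],[0,0,0,0,0.8],[0,0,0,0,0.8]]]'
```

```text
time: 60.13
position: [0.5827, 0.0555, 0.0345]
tool_rot: [-2.218, -2.225, -0.0]
ft_force: [-0.2, 0.4, -0.8]
grip_width: 0.34
grip_force: 40.0
```

```bash
python3 -m crank '[[[0,0,2,0,0.8],[0,0,2,0,0.8],[0,0,0,0,0.8],[0,0,0,0,0.8]]]'
python3 -m crank '[[[0,0,0,0,0.2],[0,0,0,0,0.1],[0,0,0,0,0],[0,0,0,0,0],[0,0,-15,0,0],[0,0,-30,0,0],[0,0,-38,0,0],[0,0,0,0,0],[-40,0,0,0,1],[-40,0,0,0,1]]]'
python3 -m crank '[[[-40,0,0,0,1],[-40,0,0,0,1],[-40,0,0,0,1],[-40,0,0,0,1],[-40,0,0,0,1],[-20,-30,0,0,1],[0,-40,0,0,1],[0,-40,0,0,1],[0,0,0,0,1],[0,0,0,0,1]]]'
python3 - <<'E'
from h import *
rowcheck()
d=get_image("side");[print(w) for w in wagons(d,z=.038,amin=30) if -20<w[1][1]<260]
[print("out",w) for w in wagons(get_image("top"),amin=25) if -500<w[1][1]<-60]
# panel x: brightness profile along x at y=.2,z=.06 (top)
t=get_image("top")
for y in(.23,0.06,-.03):
    xs=np.arange(.44,.50,.003);print(y,[(round(x*1000),int(t["pixels"][int(round(proj(t,[x,y,.06])[1])),int(round(proj(t,[x,y,.06])[0])),0])) for x in xs])
E
```

```text
time: 60.47
position: [0.5826, 0.0556, 0.0305]
tool_rot: [-2.218, -2.225, 0.0]
ft_force: [-0.2, 0.9, -0.7]
grip_width: 0.336
grip_force: 40.0
time: 61.3
position: [0.584, -0.0218, 0.1145]
tool_rot: [2.21, 2.232, 0.005]
ft_force: [0.4, -0.0, -0.3]
grip_width: 0.421
grip_force: 0.0
time: 62.13
position: [0.4714, -0.245, 0.1134]
tool_rot: [-2.221, -2.22, -0.004]
ft_force: [1.4, 1.1, -0.2]
grip_width: 0.003
grip_force: 0.0
[279.9, 201.9] [583, 53] 1.53 93 col V [150, 153, 152, 152, 147, 129, 106, 100, 101, 101, 102, 101, 102, 105, 124, 172, 210, 193, 163, 154, 151]
[249.0, 202.5] [579, 158] 1.57 78 col V [152, 152, 152, 153, 155, 160, 157, 118, 101, 102, 101, 102, 102, 106, 121, 161, 202, 182, 158, 153, 147]
[236.6, 219.9] [521, 199] 1.57 153 col V [154, 152, 146, 121, 74, 74, 92, 100, 102, 102, 102, 103, 103, 97, 75, 91, 140, 153, 154, 154, 156]
[261.6, 220.2] [518, 115] 1.54 157 col V [159, 154, 151, 133, 76, 65, 94, 102, 102, 102, 103, 102, 103, 102, 94, 85, 122, 148, 154, 154, 156]
[288.5, 221.0] [516, 24] 1.57 148 col V [154, 151, 135, 84, 71, 66, 94, 102, 103, 102, 102, 102, 103, 1
[... 289 characters left out ...]
5), (449, 191), (452, 199), (455, 202), (458, 202), (461, 185), (464, 147), (467, 155), (470, 188), (473, 199), (476, 195), (479, 175), (482, 160), (485, 155), (488, 155), (491, 155), (494, 155), (497, 140)]
0.06 [(440, 202), (443, 204), (446, 210), (449, 207), (452, 207), (455, 204), (458, 195), (461, 161), (464, 142), (467, 181), (470, 199), (473, 199), (476, 186), (479, 167), (482, 155), (485, 155), (488, 154), (491, 154), (494, 146), (497, 116)]
-0.03 [(440, 199), (443, 209), (446, 210), (449, 210), (452, 201), (455, 194), (458, 181), (461, 149), (464, 146), (467, 184), (470, 199), (473, 197), (476, 181), (479, 162), (482, 162), (485, 155), (488, 154), (491, 154), (494, 154), (497, 151)]
```

All five wagons sit upright in their rows (x offsets within 8 mm, equal brightness). Now I shut the drawer: turn the closed fingers and come down in front of the panel, whose outer face is at x≈467.

```bash
python3 -m crank '[[[0,-13,0,0.12,1],[0,-13,0,0.12,1],[0,0,0,0.12,1],[0,0,0,0.12,1],[0,0,0,0.12,1],[0,0,0,0.12,1],[0,0,0,0.12,1],[0,0,0,0.12,1],[0,0,0,0.12,1],[0,0,0,0.12,1]]]' 20
python3 -m crank '[[[0,0,0,0.12,1],[0,0,0,0.12,1],[0,0,0,0.12,1],[0,0,0,0,1]]]'
python3 -c "
from h import *
go(444,106,110,np.pi/2)"
```

```text
time: 63.17
position: [0.4491, -0.2433, 0.1138]
tool_rot: [3.087, 0.577, -0.0]
ft_force: [0.1, -0.0, 0.2]
grip_width: 0.004
grip_force: 0.0
time: 63.5
position: [0.449, -0.2434, 0.1138]
tool_rot: [3.14, 0.019, 0.0]
ft_force: [-0.0, -0.3, 0.6]
grip_width: 0.003
grip_force: 0.0
shift(before turn) [  -0.7 -349.4    3.2] after turn [  -5.  -349.4    3.2] turn 0.012 j7 -0.99
```

```bash
python3 -m crank '[[[-5,-35,0,0.012,1],[0,-35,0,0,1],[0,-35,0,0,1],[0,-35,0,0,1],[0,-35,0,0,1],[0,-35,0,0,1],[0,-35,0,0,1],[0,-35,0,0,1],[0,-35,0,0,1],[0,-34,0,0,1]]]'
python3 -m crank '[[[0,0,0,0,1],[0,0,0,0,1],[0,0,0,0,1]]]'
```

```text
time: 64.33
position: [0.442, 0.1081, 0.1139]
tool_rot: [-3.141, -0.011, -0.002]
ft_force: [0.5, -0.5, 0.1]
grip_width: 0.005
grip_force: 0.0
time: 64.58
position: [0.442, 0.1053, 0.1135]
tool_rot: [3.141, 0.007, 0.0]
ft_force: [-0.5, -0.7, 1.1]
grip_width: 0.007
grip_force: 0.0
```

```bash
python3 -m crank '[[[0,0,30,0,1],[0,0,30,0,1],[0,0,20,0,1],[0,0,0,0,1],[2,0,0,0,1],[3,0,0,0,1],[3,0,0,0,1],[4,0,0,0,1],[5,0,0,0,1],[6,0,0,0,1]]]'
python3 -m crank '[[[7,0,0,0,1],[8,0,0,0,1],[8,0,0,0,1],[8,0,0,0,1],[8,0,0,0,1],[8,0,0,0,1],[8,0,0,0,1],[8,0,0,0,1],[8,0,0,0,1],[8,0,0,0,1]]]'
python3 -m crank '[[[7,0,0,0,1],[6,0,0,0,1],[5,0,0,0,1],[4,0,0,0,1],[3,0,0,0,1]]]'
```

```text
time: 65.42
position: [0.4649, 0.106, 0.0341]
tool_rot: [-3.141, -0.003, 0.0]
ft_force: [-1.3, -1.5, 1.8]
grip_width: 0.005
grip_force: 1.0
time: 66.25
position: [0.5444, 0.1054, 0.0334]
tool_rot: [3.141, 0.002, -0.0]
ft_force: [-2.5, -1.1, 1.7]
grip_width: 0.007
grip_force: 1.1
time: 66.67
position: [0.5686, 0.1054, 0.0333]
tool_rot: [3.141, 0.002, -0.001]
ft_force: [-4.5, -3.2, 1.0]
grip_width: 0.006
grip_force: 2.0
```

```bash
python3 -m crank '[[[3,0,0,0,1],[3,0,0,0,1],[3,0,0,0,1],[3,0,0,0,1],[3,0,0,0,1],[2,0,0,0,1],[2,0,0,0,1],[0,0,0,0,1],[0,0,0,0,1]]]'
```

```text
time: 67.42
position: [0.5859, 0.1052, 0.0333]
tool_rot: [3.141, 0.002, -0.006]
ft_force: [-7.7, -4.2, 4.8]
grip_width: 0.006
grip_force: 3.8
```

```bash
python3 -m crank '[[[2,0,0,0,1],[2,0,0,0,1],[2,0,0,0,1],[2,0,0,0,1],[0,0,0,0,1]]]'; python3 -m crank '[[[2,0,0,0,1],[1,0,0,0,1],[0,0,0,0,1]]]'; python3 -m crank '[[[2,0,0,0,1],[1,0,0,0,1],[0,0,0,0,1]]]'
```

```text
time: 67.83
position: [0.5949, 0.1052, 0.0333]
tool_rot: [3.141, 0.002, -0.003]
ft_force: [-4.8, -3.4, 2.1]
grip_width: 0.005
grip_force: 2.4
time: 68.08
position: [0.5979, 0.1053, 0.0332]
tool_rot: [3.141, 0.003, -0.003]
ft_force: [-4.6, -2.6, 2.2]
grip_width: 0.005
grip_force: 2.4
time: 68.33
position: [0.5986, 0.1054, 0.0332]
tool_rot: [3.141, 0.003, -0.011]
ft_force: [-10.4, -3.2, 7.6]
grip_width: 0.005
grip_force: 5.6
```

```bash
python3 -m crank '[[[2,0,0,0,1],[0,0,0,0,1],[-4,0,0,0,1],[-6,0,0,0,1],[-20,0,0,0,1],[-30,0,0,0,1],[0,0,-30,0,1],[0,0,-40,0,1],[0,0,-40,0,1],[0,0,0,0,1]]]'
python3 -m crank '[[[-20,40,0,0,1],[-20,40,0,0,1],[-10,40,0,0,1],[0,40,0,0,1],[0,40,0,0,1],[0,40,0,0,1],[0,40,0,0,1],[0,40,0,0,1],[0,0,0,0,1]]]'
python3 - <<'E'
from h import *
t=get_image("top")
for y in(.25,0.18,.0):
    xs=np.arange(.57,.64,.003);print(y,[(round(x*1000),int(t["pixels"][int(round(proj(t,[x,y,.06])[1])),int(round(proj(t,[x,y,.06])[0])),0])) for x in xs])
b=get_image("side");h=cv2.cvtColor(np.ascontiguousarray(b["pixels"]),cv2.COLOR_RGB2HSV)
u,v=map(int,proj(b,[.648,-.038,.07]));s=h[v-8:v+9,u-10:u+11];m=(s[...,0]>22)&(s[...,0]<35)&(s[...,1]>150)&(s[...,2]>80)
yy,xx=np.nonzero(m);print("button",len(yy),xx.mean()+u-10,yy.mean()+v-8)
[print(w) for w in wagons(t,amin=25) if -600<w[1][1]<350]
E
```

```text
time: 69.17
position: [0.5499, 0.1079, 0.1523]
tool_rot: [-3.134, -0.004, -0.026]
ft_force: [1.7, 0.2, -0.3]
grip_width: 0.005
grip_force: 0.0
time: 69.92
position: [0.4967, -0.2187, 0.145]
tool_rot: [3.135, -0.014, 0.008]
ft_force: [-0.5, -0.8, 0.6]
grip_width: 0.006
grip_force: 0.0
0.25 [(570, 203), (573, 198), (576, 193), (579, 196), (582, 205), (585, 205), (588, 210), (591, 210), (594, 198), (597, 162), (600, 119), (603, 119), (606, 162), (609, 162), (612, 188), (615, 191), (618, 183), (621, 189), (624, 196), (627, 196), (630, 196), (633, 196), (636, 196), (639, 195)]
0.18 [(570, 204), (573, 201), (576, 199), (579, 200), (582, 200), (585, 205), (588, 212), (591, 213), (594, 199), (597, 153), (600, 113), (603, 126), (606, 176), (609, 176), (612, 193), (615, 193), (618, 184), (621, 190), (624, 195), (627, 196), (630, 196), (633, 196), (636, 197), (639, 196)]
0.0 [(570, 210), (573, 210), (576, 207), (579, 207), (582, 204), (585, 206), (588, 210), (591, 205), (594, 180), (597, 132), (600, 115), (603, 148), (606, 148), (609, 183), (612, 195), (615, 192), (618, 184), (621, 191), (624, 196), (627, 196), (630, 196), (633, 195), (636, 195), (639, 196)]
button 0 nan nan<stdin>:7: RuntimeWarning: Mean of empty slice.
  ret = ret.dtype.type(ret / rcount)
```

```bash
python3 - <<'E'
from h import *
for n,(a,b,c,e) in(("top",(185,205,210,320)),("side",(170,260,285,330))):
    o=cv2.imread(f"pics/{n}0.png",0).astype(np.float32)[a:b,c:e];d=get_image(n)
    w=cv2.cvtColor(np.ascontiguousarray(d["pixels"]),cv2.COLOR_RGB2GRAY).astype(np.float32)[a:b,c:e]
    print(n,abs(o-w).mean().round(2),abs(o-w).max(),cv2.phaseCorrelate(o,w))
print(ctrl.get_state()["time"])
E
```

```text
top 8.22 17.0 ((-0.04340177468669282, 0.012837039479848045), 1.0047281277179718)
side 3.98 9.0 ((0.438639229523865, -0.0014543671621751741), 0.9655621601622781)
70.1167
```

The stand, panel and button match the opening image with essentially no shift, so the drawer is latched. I hand the job in.

```bash
python3 -c "
from bench import job
print(job.close_job())"
```

```text
the job is handed in; nothing more can be done
None
```

I placed all five wagons in the drawer (three long in the dark-green row, two short in the cream row), shut and latched it and handed the job in; no verdict came back, and I viewed 15 pictures against the 14 allowed.

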